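# Slide the jar rack round the balance into the autosampler bay

### The arm

A 7-joint arm with a two-finger parallel gripper is mounted at the origin on a cart in front of the work surface, level with it; the furniture and walls round the work are solid. World frame = base frame: x ahead of the robot, y to its left, z up, the work surface at z = 0. Lengths are in m, angles in rad, forces in N, time in s.
With the tool pointing down it reaches from about 0.425 to 0.825 m from the base axis. Payload 3.6 kg.
Tool frame: the origin (TCP) lies between the finger pads; the fingertips stand bot.tcp_to_tips ahead of it and the grasp point (between the pads) lies 2 mm behind it (bot.tcp_to_tips is the distance from the TCP to the fingertips, in m); y points along the fingers, z is the direction in which the jaws open and shut, and the axes are right-handed (so a half turn about y gives the same grasp; the last joint's range is limited). The gripper opens to 93 mm and grips with 3 to 60 N. Pads are 15 mm wide; open, the fingers measure 128 mm over their backs; the gripper's body (75 mm by 188 mm) begins 65 mm behind the grasp point.
Start: joints at [1.224, 0.615, -0.013, 1.423, 0.008, 1.103, -0.04], TCP at [0.205, -0.617, 0.236] pointing down, gripper open.
Joint ranges: [-3.12, 3.12], [-0.3, 2.06], [-1.34, 1.32], [0.26, 2.42], [-1.36, 4.5], [0.01, 1.98], [-2.84, 2.84]. Speed limits (rad/s): [2.79, 2.79, 3.14, 3.14, 3.14, 3.14, 3.14].

### API

Orientations are given as a unit quaternion [w, x, y, z].
In Python, from station import bot gives the robot as it stands. The module is installed in compiled form; this text tells all that it offers.
- The arm moves only by the tool send_rows, never from a script. Its argument "increments" is a list of rows, each an object of numbers: "dx", "dy", "dz": the shift along the tool's x, y, z in mm; "rx", "ry", "rz": the turn, a rotation vector about the tool's x, y, z in degrees; "jaw": the gripper command: -1 is shut, 1 is fully open, values between are in proportion. A call has 1 to 12 rows; each row shifts and turns the pose as measured when the row begins, along the tool's axes as they then stand; what a row does not reach is not made up. A row lasts 1/10 s, in which the tool goes at most 50 mm and 8.59 degrees, less where a joint would pass 70% of its speed; a pose out of reach is approached as far as the arm can. A call is refused whole if a number of a shift passes 50 or a number of a turn 8.59, either way. A call with a gripper value outside its range is refused whole. The fingers move at their own pace and stop on an object; "grip_force" is the grip in N (left out, the last holds). Time passes only in rows, so rows that do not move let the fingers close. It gives the time, the measured TCP pose, the force and the opening at its end, in the units of the state.
- bot.state(): the state, without advancing time (a new reading comes with each control period).
- bot.grab_frame(name): name is "scene" or "top" or "wrist"; returns a dict with "image" (420x560x3 uint8, red, green, blue), "z_map" (420x560 float32, m along the optical axis (not along the pixel's ray), 0 where there is no reading), "fx", "fy", "cx", "cy" (pixels), "D" ([k1, k2, p1, p2, k3] as OpenCV has them; the pictures are not rectified), "rvec" (rotation vector, rad) and "tvec" (3), from world to camera coordinates, as OpenCV has them. Camera axes: x right, y down, z forward; pixel columns grow to the right and rows downward; lengths in m; the calibration is good to about 2 mm. A picture is of the moment at which its call begins.
- bot.sign_off(): hands the job in, once; it reports no verdict.
The state is a dict: "time": time; "joint_pos": joint angles; "joint_velocities": joint speeds; "tau": joint torques, N m; "ee_pos": TCP position; "tool_rot": TCP orientation; "contact_force": force on the tool from outside, world axes, zero at the start; "ft_torque": the same for the moment, N m; "gripper_width": finger opening in m.
Only numpy, scipy, OpenCV 4.12 (cv2) and the standard library are available. Lean on these libraries where they do the work, as an engineer would, in place of code of your own. Each camera call takes 0.05 s, during which the arm holds its last target.

### The job

Load the autosampler: slide the rack of jars flat along the bench, round the front of the balance and into the sampler's bay until it is fully home against the back stop, then swing the keeper arm shut across the bay mouth behind it. The jars stand loose, so never lift the rack off the bench; the balance is levelled, so nothing may touch it, and the wooden weight case in front of it must stay where it is.

Things in the scene. Friction and masses are not known exactly. Their poses are not given: they have to be found in the camera images.
- rack: white plastic block, 90 (its x) by 160 (its y) by 36 mm high, plain upright sides, three wells in a row along y; 0.58 kg with its three loose capped jars, lids up to 75 mm over the bench. Too wide to grip. Origin: centre of its underside, on the bench. Starts at the robot's right, y within 0.35 rad of the world's y. At home its axes lie along the sampler's
- jar_a: clear capped sample jar, 44 mm across, 69 mm tall, loose in the rack's well at rack y = -51 mm, its foot 6 mm above the bench; origin: centre of its underside
- jar_b: orange-filled capped sample jar, 41 mm across, 63 mm tall, loose in the rack's middle well, its foot 6 mm above the bench; origin: centre of its underside
- jar_c: clear capped sample jar, 44 mm across, 69 mm tall, loose in the rack's well at rack y = +51 mm, its foot 6 mm above the bench; origin: centre of its underside
- sampler: fixed autosampler at the left, housing 250 mm tall; before it a U-shaped aluminium bay, 24 mm high, no floor, open to its -x (to the robot). Origin: on the bench, where a home rack's centre lies. In its frame, mm: guides' inner faces y = -84.5, +84.5 from x = -32 to 52, flaring out to x = -55, y = +-105; back stop at x = 45.5; housing x 59 to 137, 190 wide
- keeper (a joint): keeper arm on an upright pin at sampler x = -56, y = +113 mm. Rad: 0 = pointing along the sampler's -x; positive swings over the mouth; 1.57 = shut at its stop, pointing to -y, 5 mm behind a home rack; -0.9 = splayed fully out. Starts at -0.8 to -0.35, stays where left (0.05 N m friction). Aluminium bar 12 mm wide, 88 mm long from the pin, 17 to 29 mm over the bench
- keeper_knob (a point): the black upright finger knob near the keeper arm's end, 15 mm across, 82 mm from the pin, top 50 mm above the bench; the point lies 40 mm above the bench on its axis
- balance: white top-pan balance, 186 mm (x) by 157 mm (y) by 60 mm high, fixed, between the rack and the sampler; origin: centre of its underside
- weight_case: closed wooden weight case, 74 mm (x) by 130 mm (y) by 43 mm high, loose on the bench in front of the balance; the rack has to pass between the two, over a strip of bench about 150 mm wide; origin: centre of its underside
There are look-alikes about, which are no part of the job. Leave any green look-alike of the jar_b alone.

How it is judged:
On the way, in this order (a step that is already met when the one before it is completed fails the run):
1. the rack is fully home in the bay (x of rack in the frame of sampler above -0.005 m and horizontal distance between rack and sampler below 0.009 m and angle between the x axis of rack and the x axis of sampler, either way round below 0.08 rad), for 0.2 s.
2. the keeper arm is shut behind it (value of joint keeper above 1.45 rad), for 0.2 s.
At the end, for the whole second after the job is handed in: The rack rests flat on the bench inside the bay, within 5 mm of the back stop, between the guides (centre within 9 mm of home) and square to it within 0.08 rad; all three jars stand upright in their wells; the keeper arm is shut (joint over 1.45 rad) (all of step 1 and height (world z) of rack below 0.004 m and linear speed of rack below 0.02 m/s and value of joint keeper above 1.45 rad and distance between jar_b and rack below 0.015 m and height (world z) of each of jar_a, jar_c below 0.012 m and angle between each of jar_a, jar_b, jar_c's own z axis and vertical below 0.15 rad and horizontal distance between each of jar_a, jar_c and rack below 0.06 m); the robot touches nothing.
It fails at once if something touches the balance (contact force between balance and anything else above 0.5 N).
It fails at once if the rack is lifted off the bench (over 12 mm) (height (world z) of rack above 0.012 m).
It fails at once if the weight case is shoved more than 10 mm (distance of weight_case from where it was at the start of the episode above 0.01 m).
It fails at once if a jar is tipped over or lifted out of its well (angle between any of jar_a, jar_b, jar_c's own z axis and vertical above 0.5 rad or height (world z) of any of jar_a, jar_b, jar_c above 0.036 m).
It also fails if it takes over 72 s, if anything falls off the work surface, if the arm or the gripper's body presses on something with over 40 N, if the wrist force passes 120 N, or if a joint passes its speed limit or range.

## Working session

There is one attempt and no reset: what is moved stays moved. The work goes in short steps, Python scripts to look and compute and a tool call to move; the robot and the scene stay as the last step left them, time stands still between calls to the robot, and variables do not carry over. Pictures are saved under pics/ and viewed, and the job is handed in when it is done.

Besides the shell and the picture viewer there is one more tool, called after ">>>" as name(argument=value, ...) on one line, values as JSON. send_rows: Moves the arm, as the interface text tells. Its arguments: {"type":"object","properties":{"increments":{"type":"array"},"grip_force":{"type":"number"}},"required":["increments"]}

```bash
mkdir -p pics; cat > h.py <<'E'
import numpy as np, cv2
from station import bot
def save(name,fn):
    f=bot.grab_frame(name); cv2.imwrite('pics/'+fn,cv2.cvtColor(f['image'],cv2.COLOR_RGB2BGR)); np.savez('pics/'+fn+'.npz',**f); return f
def load(fn): return dict(np.load('pics/'+fn+'.npz'))
def cloud(f):
    h,w=f['z_map'].shape; K=np.array([[f['fx'],0,f['cx']],[0,f['fy'],f['cy']],[0,0,1]],float)
    u,v=np.meshgrid(np.arange(w),np.arange(h)); p=np.stack([u,v],-1).reshape(-1,1,2).astype(float)
    n=cv2.undistortPoints(p,K,np.array(f['D'],float)).reshape(h,w,2)
    z=f['z_map'].astype(float); c=np.dstack([n*z[...,None],z])
    R=cv2.Rodrigues(np.array(f['rvec'],float))[0]; W=(c-np.array(f['tvec']).reshape(3))@R
    W[z==0]=np.nan; return W
def proj(f,P):
    K=np.array([[f['fx'],0,f['cx']],[0,f['fy'],f['cy']],[0,0,1]],float)
    return cv2.projectPoints(np.array(P,float).reshape(-1,1,3),np.array(f['rvec'],float),np.array(f['tvec'],float),K,np.array(f['D'],float))[0].reshape(-1,2)
E
python3 - <<'E'
from h import *
for n in ['scene','top','wrist']:
    f=save(n,n+'0.png'); R=cv2.Rodrigues(np.array(f['rvec'],float))[0]; print(n,-R.T@np.array(f['tvec']).reshape(3),R[2])
print(bot.state(),bot.tcp_to_tips)
E
```

```text
scene [ 0.16947605 -0.42244605  0.76881391] [ 0.42715415  0.47561405 -0.76898024]
top [0.4054218  0.01210726 1.15890583] [ 0.11394659 -0.02072281 -0.99327073]
wrist [ 0.26789168 -0.59439937  0.38417687] [-0.23175946 -0.07500162 -0.96987747]
{'time': 0.15, 'joint_pos': array([ 1.22350044,  0.61567739, -0.01262284,  1.42449747,  0.00811019,
        1.10342098, -0.04039765]), 'joint_velocities': array([ 5.77961730e-05, -2.54164912e-03,  1.63318850e-03, -4.64937116e-03,
        9.27561811e-04, -4.90341439e-04,  8.28667470e-04]), 'tau': array([ 1.07001772e-03, -4.59346354e+01,  2.09549800e-01, -1.65940851e+01,
       -6.10493752e-02,  1.81161182e-02,  1.58029884e-04]), 'ee_pos': array([ 0.20479602, -0.6162981 ,  0.23477107]), 'tool_rot': array([ 0.11284107, -0.11307731,  0.6987059 , -0.6973453 ]), 'contact_force': array([0.8741228 , 1.15262023, 1.0215398 ]), 'ft_torque': array([ 0.02641971, -0.02922018, -0.02123112]), 'gripper_width': 0.09290655172611377} 0.017
```

View pics/scene0.png

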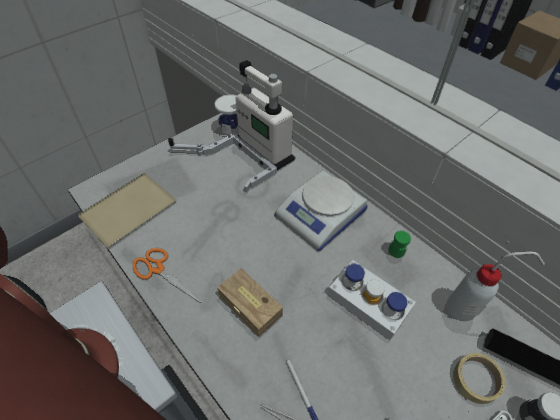

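View pics/top0.png

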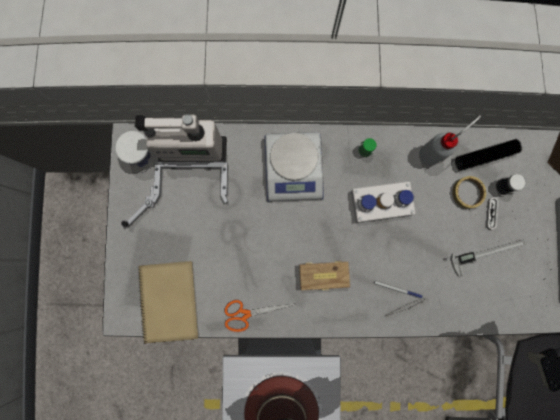

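View pics/wrist0.png

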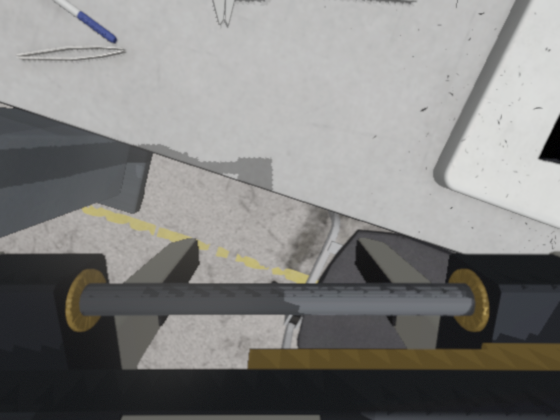

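The top view shows the rack at about (384,201) with its blue, orange and blue lids. The balance is at (293,166), the weight case at (325,276), the bay mouth at (190,195) and the keeper from (153,200) to its knob at (125,223). The green look-alike is at (368,147), and I'll leave it alone. Next I'll measure the poses.

```bash
python3 - <<'E'
from h import *
for n in ['top0.png','scene0.png']:
    f=load(n); W=cloud(f); im=f['image'].astype(int)
    print(n)
    X,Y,Z=W[...,0],W[...,1],W[...,2]
    def rect(nm,m):
        m=m.astype(np.uint8); k,l,s,c=cv2.connectedComponentsWithStats(m)
        for i in np.argsort(-s[1:,4])[:3]+1:
            P=np.c_[X[l==i],Y[l==i]].astype(np.float32)
            if len(P)<60: continue
            r=cv2.minAreaRect(P); print(nm,c[i].round(),s[i,4],'ctr',np.round(r[0],4),'size',np.round(r[1],4),'ang',round(r[2],1),'z',np.median(Z[l==i]).round(4))
    ok=np.isfinite(Z)
    bench=ok&(abs(Z)<.006)&(X>.2)&(X<.8); print('bench z',np.median(Z[bench]))
    rect('h28-40',ok&(Z>.028)&(Z<.041)&(X>.15)&(X<.85)&(abs(Y)<.8))
    rect('h39-47',ok&(Z>.038)&(Z<.047)&(X>.15)&(X<.85)&(abs(Y)<.8))
    rect('h52-64',ok&(Z>.05)&(Z<.068)&(X>.15)&(X<.85)&(abs(Y)<.3))
    rect('h17-32',ok&(Z>.015)&(Z<.033)&(X>.4)&(X<.85)&(Y>.1))
    blue=(im[...,2]>im[...,0]+25)&ok&(Z>.06)&(Z<.09); rect('lids',blue)
E
python3 - <<'E'
import cv2
a=cv2.imread('pics/top0.png')[110:300,100:430]; cv2.imwrite('pics/crop0.png',cv2.resize(a,None,fx=2.4,fy=2.4,interpolation=cv2.INTER_CUBIC))
E
```

```text
top0.png
bench z 0.0008408302503981843
h28-40 [382. 202.] 1232 ctr [ 0.568  -0.2769] size [0.0911 0.1635] ang 7.9 z 0.0365
h28-40 [295. 192.] 475 ctr [ 0.5923 -0.0355] size [0.0366 0.1474] ang 0.5 z 0.0349
h28-40 [367. 118.] 298 ctr [ 0.8039 -0.2434] size [0.4887 0.0057] ang 90.0 z 0.0342
h39-47 [325. 275.] 1154 ctr [ 0.3677 -0.1131] size [0.071  0.1281] ang 3.4 z 0.0438
h39-47 [490. 153.] 598 ctr [ 0.7086 -0.5894] size [0.0349 0.193 ] ang 17.5 z 0.042
h39-47 [295. 186.] 446 ctr [ 0.6083 -0.0359] size [0.0387 0.1482] ang 5.4 z 0.0427
h52-64 [294. 156.] 2203 ctr [ 0.6854 -0.0312] size [0.1328 0.1483] ang 2.7 z 0.0604
h52-64 [296. 114.] 460 ctr [ 0.8046 -0.0437] size [0.5119 0.0062] ang 89.8 z 0.0589
h52-64 [369. 145.] 158 ctr [ 0.7197 -0.2348] size [0.0365 0.0367] ang 44.9 z 0.0631
h17-32 [182. 179.] 1144 ctr [0.6134 0.2942] size [0.1635 0.3042] ang 13.6 z 0.0249
h17-32 [ 66. 118.] 329 ctr [0.8043 0.6201] size [0.4083 0.0071] ang 90.0 z 0.0241
h17-32 [221. 117.] 125 ctr [0.8048 0.17  ] size [0.0049 0.137 ] ang 0.0 z 0.0238
lids [368. 201.] 158 ctr [ 0.5618 -0.2257] size [0.0353 0.0356
[... 605 characters left out ...]
7] size [0.1175 0.2046] ang 43.7 z 0.0432
h52-64 [328. 195.] 1611 ctr [ 0.6868 -0.0295] size [0.129  0.1374] ang 10.4 z 0.0592
h52-64 [371. 182.] 917 ctr [ 0.8046 -0.0368] size [0.5261 0.008 ] ang 90.0 z 0.0591
h52-64 [268. 145.] 222 ctr [0.688 0.222] size [0.0576 0.146 ] ang 26.5 z 0.0598
h17-32 [238. 154.] 1035 ctr [0.6225 0.2969] size [0.1813 0.3107] ang 14.2 z 0.0231
h17-32 [141.  55.] 804 ctr [0.6051 0.8269] size [0.648  0.4097] ang 90.0 z 0.0242
h17-32 [308. 146.] 160 ctr [0.8048 0.1627] size [0.0061 0.1252] ang 0.2 z 0.0244
lids [397. 301.] 292 ctr [ 0.5766 -0.327 ] size [0.0383 0.0375] ang 48.5 z 0.0743
lids [355. 272.] 256 ctr [ 0.5617 -0.2265] size [0.0381 0.0359] ang 42.3 z 0.0746
```

View pics/crop0.png

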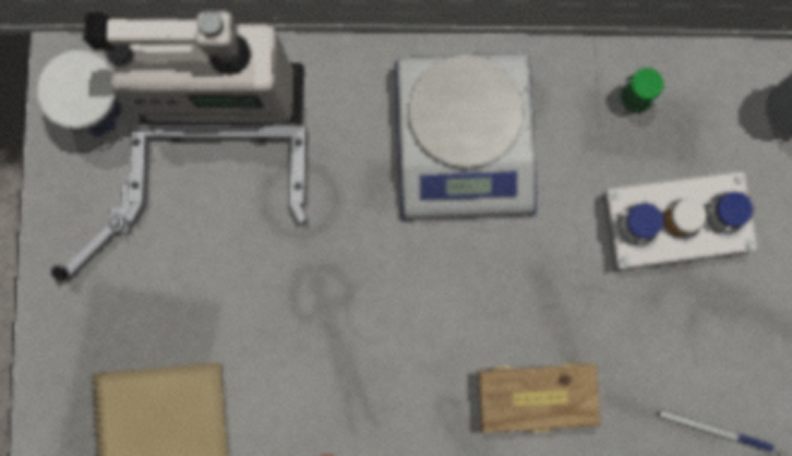

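```bash
python3 - <<'E'
from h import *
import sys
np.set_printoptions(suppress=True,precision=4)
Ps=[];Pk=[]
for n in ['top0.png','scene0.png']:
    f=load(n); W=cloud(f).reshape(-1,3); W=W[np.isfinite(W[:,0])]
    X,Y,Z=W.T
    m=(Z>.018)&(Z<.031)&(X>.55)&(X<.76)&(Y>.12)&(Y<.36)
    Ps.append(W[m])
    b=W[(Z>.01)&(Z<.07)&(X>.5)&(X<.78)&(Y>-.16)&(Y<.1)]
    print(n,'balance x',np.percentile(b[:,0],[.5,99.5]),'y',np.percentile(b[:,1],[.5,99.5]))
    c=W[(Z>.01)&(Z<.07)&(X>.28)&(X<.45)&(Y>-.22)&(Y<.0)]
    print('case x',np.percentile(c[:,0],[.5,99.5]),'y',np.percentile(c[:,1],[.5,99.5]))
    k=W[(Z>.035)&(Z<.055)&(X>.42)&(X<.62)&(Y>.33)&(Y<.5)]
    print('knob',len(k),k.mean(0),k[:,:2].min(0),k[:,:2].max(0))
    h=W[(Z>.1)&(Z<.2)&(X>.6)&(X<.8)&(Y>.1)&(Y<.45)]; print('housing',np.percentile(h[:,0],[.5,1,5]),np.percentile(h[:,1],[.5,99.5]))
P=np.vstack(Ps); np.save('bay.npy',P)
# raster
H=np.zeros((260,240,3),np.uint8)
for n,(p,c) in enumerate(zip(Ps,[(0,255,0),(0,0,255)])):
    for x,y,z in p: H[int((.77-x)*1000),int((.36-y)*1000)]=c
cv2.imwrite('pics/bay.png',cv2.resize(H,None,fx=2.3,fy=2.3,interpolation=cv2.INTER_NEAREST))
f=load('scene0.png');W=cloud(f)
print('cork', W[210,125], W[205,150])
E
```

```text
top0.png balance x [0.572  0.7542] y [-0.1095  0.0475]
case x [0.3325 0.4062] y [-0.1759 -0.0483]
knob 38 [0.5138 0.4122 0.0465] [0.4982 0.3576] [0.5654 0.4294]
housing [0.6627 0.6654 0.6772] [0.1077 0.4388]
scene0.png balance x [0.5728 0.7543] y [-0.1126  0.0413]
case x [0.332  0.4052] y [-0.1795 -0.0482]
knob 33 [0.5034 0.4197 0.0452] [0.4964 0.4126] [0.5111 0.4318]
housing [0.6624 0.6684 0.6778] [0.1642 0.4359]
cork [0.287  0.3024 0.0092] [0.3448 0.2736 0.0103]
```

View pics/bay.png

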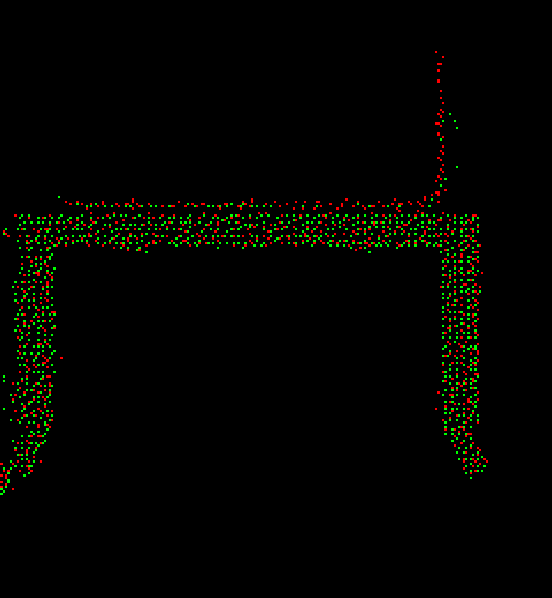

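```bash
cat >> h.py <<'E'
from scipy.spatial.transform import Rotation as Ro
def tool(s=None):
    s=s or bot.state(); q=s['tool_rot']; return np.array(s['ee_pos']),Ro.from_quat([q[1],q[2],q[3],q[0]])
def togo(p,zaxis,shortest=True):
    "target TCP pos, world dir of tool z (horizontal), tool y down -> tool-frame shift mm & rotvec deg"
    P,R=tool(); M=R.as_matrix(); best=None
    for s in (1,-1):
        z=np.array([zaxis[0],zaxis[1],0])*s; z/=np.linalg.norm(z); y=np.array([0,0,-1.]); x=np.cross(y,z)
        rv=(R.inv()*Ro.from_matrix(np.c_[x,y,z])).as_rotvec(degrees=True)
        if best is None or np.linalg.norm(rv)<np.linalg.norm(best): best=rv
    d=M.T@(np.array(p)-P)*1000
    print('pos',P.round(4),'tool x',M[:,0].round(3),'z',M[:,2].round(3),'shift',d.round(1),'rot',best.round(2))
E
python3 - <<'E'
from h import *
np.set_printoptions(suppress=True,precision=4)
P=np.load('bay.npy')
b=P[(P[:,1]>.18)&(P[:,1]<.325)]
ys=np.arange(.18,.325,.012); e=[np.percentile(b[(b[:,1]>=y)&(b[:,1]<y+.012),0],3) for y in ys]
k=np.polyfit(ys+.006,e,1); print('stop x at .252',np.polyval(k,.252),'slope',k[0])
xs=np.arange(.60,.65,.01)
for lo,hi,pc in ((.15,.2,97),(.3,.36,3)):
    g=P[(P[:,1]>lo)&(P[:,1]<hi)]; e=[np.percentile(g[(g[:,0]>=x)&(g[:,0]<x+.01),1],pc) for x in xs]; print('guide',np.round(e,4),np.polyfit(xs+.005,e,1))
W=cloud(load('scene0.png')).reshape(-1,3); W=W[np.isfinite(W[:,0])]
m=(W[:,2]>.03)&(W[:,1]<-.37)&(W[:,1]>-.55)&(W[:,0]>.3)&(W[:,0]<.78); print('bottle',W[m].min(0),W[m].max(0), W[m&(W[:,2]>.1)].min(0), W[m&(W[:,2]>.1)].max(0))
B=W[(W[:,2]>.01)&(W[:,2]<.05)&(W[:,0]>.5)&(W[:,0]<.62)&(W[:,1]>-.13)&(W[:,1]<.07)]
for y in np.arange(-.11,.04,.02): 
    q=B[(B[:,1]>=y)&(B[:,1]<y+.02),0]; print('bal front',y.round(3),len(q),np.percentile(q,2))
togo([.63,-.28,.15],[0,1])
E
```

```text
stop x at .252 0.6634120422521078 slope 0.0072542666798000345
guide [0.1671 0.1675 0.1673 0.1675 0.1679 0.1679] [0.0151 0.158 ]
guide [0.3372 0.3368 0.3366 0.3369 0.3377 0.3374] [0.0112 0.3301]
bottle [ 0.6648 -0.55    0.03  ] [ 0.7582 -0.3889  0.2324] [ 0.6771 -0.4799  0.1   ] [ 0.7582 -0.3896  0.2324]
bal front -0.11 203 0.5777182134500911
bal front -0.09 186 0.5766869818482162
bal front -0.07 172 0.575618236618569
bal front -0.05 174 0.5752361299830852
bal front -0.03 177 0.5739882350755561
bal front -0.01 167 0.5730607656112628
bal front 0.01 165 0.5717409582979559
bal front 0.03 69 0.5718485739412725Traceback (most recent call last):
  File "<stdin>", line 15, in <module>
  File "h.py", line 23, in togo
    z=np.array([zaxis[0],zaxis[1],0])*s; z/=np.linalg.norm(z); y=np.array([0,0,-1.]); x=np.cross(y,z)
                                         ^^^^^^^^^^^^^^^^^^^^
numpy._core._exceptions._UFuncOutputCastingError: Cannot cast ufunc 'divide' output from dtype('float64') to dtype('int64') with casting rule 'same_kind'
```

```bash
sed -i 's/z=np.array(\[zaxis\[0\],zaxis\[1\],0\])\*s/z=np.array([zaxis[0],zaxis[1],0.])*s/' h.py; python3 - <<'E'
from h import *
np.set_printoptions(suppress=True,precision=4)
togo([.635,-.27,.15],[0,1])
P,R=tool(); print(R.inv().apply(np.array([0.26789168,-0.59439937,0.38417687])-P)); print(R.as_matrix())
E
```

```text
pos [ 0.2048 -0.6163  0.2348] tool x [-0.949 -0.315  0.   ] z [ 0.315 -0.949 -0.002] shift [-517.5   85.1 -192.8] rot [ 0.11 18.38  0.02]
[-0.0668 -0.1494 -0.0012]
[[-0.949  -0.0006  0.3154]
 [-0.3154  0.0018 -0.949 ]
 [ 0.     -1.     -0.002 ]]
```

>>> send_rows(increments=[{"dx": -40, "dz": -15, "ry": 6.1}, {"dx": -40, "dz": -15, "ry": 6.1}, {"dx": -40, "dz": -15, "ry": 6.1}, {"dx": -40}, {"dx": -40}])

```text
$.increments[0]: bad value
```

```bash
python3 -c "
from h import *
togo([.635,-.27,.15],[0,1])"
```

```text
pos [ 0.2048 -0.6163  0.2348] tool x [-0.949 -0.315  0.   ] z [ 0.315 -0.949 -0.002] shift [-517.5   85.1 -192.8] rot [ 0.11 18.38  0.02]
```

Rows probably need every field filled in.

>>> send_rows(increments=[{"dx": -40, "dy": 0, "dz": -15, "rx": 0, "ry": 6.1, "rz": 0, "jaw": 1}, {"dx": -40, "dy": 0, "dz": -15, "rx": 0, "ry": 6.1, "rz": 0, "jaw": 1}, {"dx": -40, "dy": 0, "dz": -15, "rx": 0, "ry": 6.1, "rz": 0, "jaw": 1}, {"dx": -40, "dy": 0, "dz": 0, "rx": 0, "ry": 0, "rz": 0, "jaw": 1}, {"dx": -40, "dy": 0, "dz": 0, "rx": 0, "ry": 0, "rz": 0, "jaw": 1}])

```text
time: 0.65
ee_pos: [0.3866, -0.5501, 0.232]
tool_rot: [-0.014, 0.007, 0.708, -0.706]
contact_force: [1.6, -0.4, 0.3]
gripper_width: 0.0931
```

```bash
python3 -c "
from h import *
togo([.635,-.27,.15],[0,1])"
```

```text
pos [ 0.3866 -0.5501  0.232 ] tool x [-1.    0.03  0.01] z [-0.03  -1.    -0.003] shift [-240.7   80.6 -287.1] rot [ 0.2  -1.72  0.57]
```

>>> send_rows(increments=[{"dx": -10, "dy": 10, "dz": -45, "rx": 0, "ry": -1, "rz": 0.3, "jaw": 1}, {"dx": -15, "dy": 10, "dz": -45, "rx": 0, "ry": -0.5, "rz": 0.3, "jaw": 1}, {"dx": -30, "dy": 10, "dz": -45, "rx": 0, "ry": 0, "rz": 0, "jaw": 1}, {"dx": -30, "dy": 10, "dz": -45, "rx": 0, "ry": 0, "rz": 0, "jaw": 1}, {"dx": -30, "dy": 10, "dz": -45, "rx": 0, "ry": 0, "rz": 0, "jaw": 1}, {"dx": -40, "dy": 10, "dz": -40, "rx": 0, "ry": 0, "rz": 0, "jaw": 1}, {"dx": -40, "dy": 0, "dz": -20, "rx": 0, "ry": 0, "rz": 0, "jaw": 1}, {"dx": -30, "dy": 0, "dz": 0, "rx": 0, "ry": 0, "rz": 0, "jaw": 1}])

```text
time: 1.45
ee_pos: [0.607, -0.2736, 0.1702]
tool_rot: [0.0, -0.002, 0.71, -0.704]
contact_force: [0.4, -0.5, -0.4]
gripper_width: 0.0933
```

```bash
python3 -c "
from h import *
togo([.637,-.272,.03],[0,1])"
```

```text
pos [ 0.607  -0.2736  0.1702] tool x [-1.    -0.003  0.003] z [ 0.003 -1.    -0.008] shift [-30.4 140.1  -0.4] rot [0.44 0.18 0.18]
```

>>> send_rows(increments=[{"dx": -25, "dy": 10, "dz": 0, "rx": 0.3, "ry": 0, "rz": 0, "jaw": 1}, {"dx": -8, "dy": 25, "dz": 0, "rx": 0, "ry": 0, "rz": 0, "jaw": 1}, {"dx": 0, "dy": 30, "dz": 0, "rx": 0, "ry": 0, "rz": 0, "jaw": 1}, {"dx": 0, "dy": 0, "dz": 0, "rx": 0, "ry": 0, "rz": 0, "jaw": 1}])

```text
time: 1.85
ee_pos: [0.6471, -0.2667, 0.1014]
tool_rot: [0.005, -0.005, 0.709, -0.705]
contact_force: [-1.1, 0.3, -0.5]
gripper_width: 0.0932
```

```bash
python3 -c "
from h import *
togo([.640,-.272,.03],[0,1])
save('scene','s1.png')"
```

```text
pos [ 0.6471 -0.2667  0.1014] tool x [-1.    -0.013  0.   ] z [ 0.013 -1.    -0.005] shift [ 7.1 71.4  5.5] rot [0.3  0.76 0.01]
```

View pics/s1.png

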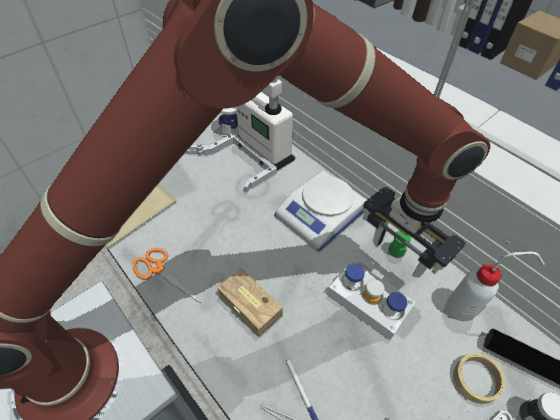

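The gripper (415,230) is behind the rack's far side, with the bottle (470,290) clear to its right. I'll lower it.

>>> send_rows(increments=[{"dx": 4, "dy": 25, "dz": 4, "rx": 0, "ry": 0.5, "rz": 0, "jaw": 1}, {"dx": 1, "dy": 25, "dz": 2, "rx": 0, "ry": 0, "rz": 0, "jaw": 1}, {"dx": 0, "dy": 21, "dz": 0, "rx": 0, "ry": 0, "rz": 0, "jaw": 1}, {"dx": 0, "dy": 0, "dz": 0, "rx": 0, "ry": 0, "rz": 0, "jaw": 1}])

```text
time: 2.3
ee_pos: [0.6477, -0.2773, 0.0395]
tool_rot: [-0.006, -0.005, -0.706, 0.708]
contact_force: [-0.2, 1.3, 0.0]
gripper_width: 0.093
```

```bash
python3 -c "
from h import *
togo([.640,-.272,.03],[0,1])
print(bot.state()['contact_force'])"
```

```text
pos [ 0.6477 -0.2773  0.0395] tool x [-1.    -0.002 -0.016] z [ 0.002 -1.     0.003] shift [ 7.9  9.4 -5.3] rot [-0.14  0.11 -0.91]
[-0.24688545  1.32092139  0.00302109]
```

>>> send_rows(increments=[{"dx": 2, "dy": 9, "dz": -3, "rx": 0, "ry": 0, "rz": -0.9, "jaw": 1}, {"dx": 8, "dy": 1, "dz": -2, "rx": 0, "ry": 0, "rz": 0, "jaw": 1}, {"dx": 10, "dy": 0, "dz": 0, "rx": 0, "ry": 0, "rz": 0, "jaw": 1}, {"dx": 10, "dy": 0, "dz": 0, "rx": 0, "ry": 0, "rz": 0, "jaw": 1}, {"dx": 10, "dy": 0, "dz": 0, "rx": 0, "ry": 0, "rz": 0, "jaw": 1}, {"dx": 10, "dy": 0, "dz": 0, "rx": 0, "ry": 0, "rz": 0, "jaw": 1}])

```text
time: 2.9
ee_pos: [0.6048, -0.2739, 0.0388]
tool_rot: [-0.01, -0.006, -0.703, 0.711]
contact_force: [3.0, -0.1, -2.1]
gripper_width: 0.0928
```

```bash
python3 -c "
from h import *
togo([.548,-.272,.03],[0,1])
print(bot.state()['contact_force'])"
```

```text
pos [ 0.6048 -0.2739  0.0388] tool x [-1.    -0.005 -0.022] z [ 0.004 -1.     0.011] shift [57.   7.5 -2.2] rot [-0.61  0.26 -1.29]
[ 2.95241566 -0.05366014 -2.08151642]
```

>>> send_rows(increments=[{"dx": 10, "dy": 4, "dz": 0, "rx": 0, "ry": 0, "rz": -0.6, "jaw": 1}, {"dx": 10, "dy": 4, "dz": 0, "rx": 0, "ry": 0, "rz": -0.6, "jaw": 1}, {"dx": 10, "dy": 2, "dz": 0, "rx": 0, "ry": 0, "rz": -0.4, "jaw": 1}, {"dx": 10, "dy": 0, "dz": 0, "rx": 0, "ry": 0, "rz": 0, "jaw": 1}])

```text
time: 3.3
ee_pos: [0.5747, -0.2748, 0.0352]
tool_rot: [-0.01, -0.005, -0.701, 0.713]
contact_force: [2.5, -0.8, -2.3]
gripper_width: 0.0928
```

```bash
python3 -c "
from h import *
togo([.548,-.272,.03],[0,1])
print(bot.state()['contact_force'])
save('scene','s2.png');save('top','t2.png')"
```

```text
pos [ 0.5747 -0.2748  0.0352] tool x [-1.    -0.007 -0.021] z [ 0.006 -1.     0.017] shift [26.8  4.5 -3. ] rot [-0.99  0.37 -1.21]
[ 2.45502341 -0.80868278 -2.25611389]
```

View pics/s2.png

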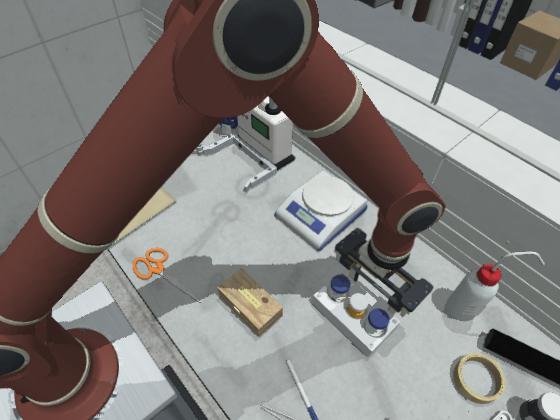

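View pics/t2.png

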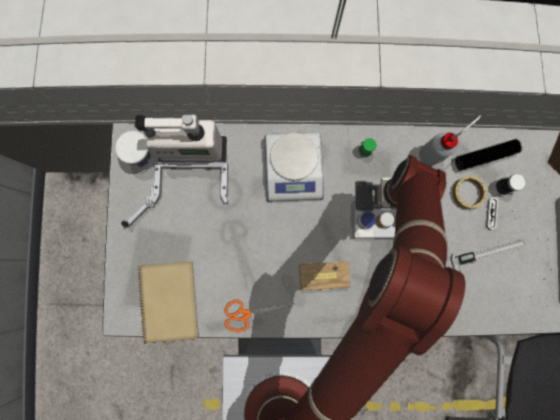

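The rack at (358,310) in the scene view has moved toward the robot and squared up. Its jars are upright. I'll measure its pose.

```bash
cat >> h.py <<'E'
def rack(fn,lo=(.35,-.45),hi=(.72,.36)):
    f=load(fn); W=cloud(f); X,Y,Z=W[...,0],W[...,1],W[...,2]; im=f['image'].astype(int)
    ok=np.isfinite(Z)&(X>lo[0])&(X<hi[0])&(Y>lo[1])&(Y<hi[1])
    wh=(im.min(-1)>120)&(im.max(-1)-im.min(-1)<25)
    m=(ok&(Z>.030)&(Z<.040)).astype(np.uint8); k,l,s,c=cv2.connectedComponentsWithStats(m)
    for i in np.argsort(-s[1:,4])[:2]+1:
        r=cv2.minAreaRect(np.c_[X[l==i],Y[l==i]].astype(np.float32)); print('rack?',c[i].round(),s[i,4],np.round(r[0],4),np.round(r[1],4),round(r[2],2))
    b=ok&(im[...,2]>im[...,0]+25)&(Z>.066)&(Z<.083)
    k,l,s,c=cv2.connectedComponentsWithStats(b.astype(np.uint8))
    for i in range(1,k):
        if s[i,4]>40: print('lid',c[i].round(),s[i,4],np.round(np.array(cv2.minAreaRect(np.c_[X[l==i],Y[l==i]].astype(np.float32))[0]),4),Z[l==i].mean().round(4))
E
python3 -c "
from h import *
rack('s2.png')"
```

```text
rack? [355. 313.] 1827 [ 0.5268 -0.2751] [0.1601 0.1056] 89.9
rack? [309. 221.] 532 [ 0.6206 -0.0599] [0.1021 0.1892] 37.25
lid [340. 284.] 272 [ 0.5196 -0.2253] 0.0741
lid [378. 319.] 325 [ 0.5198 -0.326 ] 0.0741
```

>>> send_rows(increments=[{"dx": 10, "dy": 2, "dz": 0, "rx": -0.5, "ry": 0, "rz": 0, "jaw": 1}, {"dx": 10, "dy": 2, "dz": 0, "rx": -0.5, "ry": 0, "rz": 0, "jaw": 1}, {"dx": 10, "dy": 0, "dz": 0, "rx": 0, "ry": 0, "rz": 0, "jaw": 1}, {"dx": 8, "dy": 0, "dz": 0, "rx": 0, "ry": 0, "rz": 0, "jaw": 1}, {"dx": 0, "dy": 0, "dz": 0, "rx": 0, "ry": 0, "rz": 0, "jaw": 1}])

```text
time: 3.9
ee_pos: [0.5391, -0.276, 0.0329]
tool_rot: [-0.014, -0.009, -0.706, 0.708]
contact_force: [0.8, 0.0, 1.1]
gripper_width: 0.0928
```

```bash
python3 -c "
from h import *
togo([.544,-.272,.03],[0,1])
print(bot.state()['contact_force'])
save('scene','s3.png');rack('s3.png')"
```

```text
pos [ 0.5391 -0.276   0.0329] tool x [-0.999 -0.006 -0.032] z [ 0.006 -1.     0.002] shift [-4.8  3.1 -4. ] rot [-0.09  0.37 -1.85]
[0.81964637 0.00663066 1.09994586]
rack? [344. 324.] 1943 [ 0.4913 -0.2763] [0.1054 0.1603] 0.6
rack? [309. 222.] 533 [ 0.6166 -0.0581] [0.0984 0.1843] 35.02
lid [328. 295.] 290 [ 0.4836 -0.2266] 0.0742
lid [367. 331.] 344 [ 0.4835 -0.3277] 0.0743
```

>>> send_rows(increments=[{"dx": -12, "dy": 0, "dz": 0, "rx": 0, "ry": 0, "rz": -1, "jaw": 1}, {"dx": -5, "dy": -20, "dz": 0, "rx": 0, "ry": 0, "rz": -0.8, "jaw": 1}, {"dx": 0, "dy": -40, "dz": 0, "rx": 0, "ry": 0, "rz": 0, "jaw": 1}, {"dx": 0, "dy": -40, "dz": 0, "rx": 0, "ry": 0, "rz": 0, "jaw": 1}, {"dx": 0, "dy": -30, "dz": 0, "rx": 0, "ry": 0, "rz": 0, "jaw": 1}])

```text
time: 4.45
ee_pos: [0.5417, -0.2735, 0.1552]
tool_rot: [-0.015, -0.017, 0.711, -0.703]
contact_force: [-0.1, 0.0, 0.6]
gripper_width: 0.0926
```

```bash
python3 -c "
from h import *
togo([.487,-.375,.15],[1,0])
print(bot.state()['joint_pos'].round(2))
save('scene','s4.png');rack('s4.png')"
```

```text
pos [ 0.5417 -0.2735  0.1552] tool x [-0.999 -0.004  0.046] z [ 0.003 -1.    -0.012] shift [ 54.8   6.5 101.4] rot [  2.61 -89.77   1.51]
[ 0.39  0.65  0.06  1.61 -0.04  0.93 -1.1 ]
rack? [344. 325.] 1909 [ 0.4847 -0.2758] [0.093  0.1614] 0.46
rack? [305. 221.] 480 [ 0.6008 -0.0373] [0.04   0.1508] 8.34
lid [328. 295.] 295 [ 0.4838 -0.2263] 0.0743
lid [367. 331.] 350 [ 0.4845 -0.3276] 0.0744
```

>>> send_rows(increments=[{"dx": 0, "dy": 0, "dz": 40, "rx": 0, "ry": -8.5, "rz": -2.5, "jaw": 0}, {"dx": 0, "dy": 0, "dz": 40, "rx": 0, "ry": -8.5, "rz": 0, "jaw": 0}, {"dx": 10, "dy": 0, "dz": 30, "rx": 0, "ry": -8.5, "rz": 0, "jaw": 0}, {"dx": 0, "dy": 0, "dz": 0, "rx": 0, "ry": -8.5, "rz": 0, "jaw": 0}, {"dx": 0, "dy": 0, "dz": 0, "rx": 0, "ry": -8.5, "rz": 0, "jaw": 0}, {"dx": 0, "dy": 0, "dz": 0, "rx": 0, "ry": -8.5, "rz": 0, "jaw": 0}, {"dx": 0, "dy": 0, "dz": 0, "rx": 0, "ry": -8.5, "rz": 0, "jaw": 0}, {"dx": 0, "dy": 0, "dz": 0, "rx": 0, "ry": -8.5, "rz": 0, "jaw": 0}, {"dx": 0, "dy": 0, "dz": 0, "rx": 0, "ry": -8.5, "rz": 0, "jaw": 0}, {"dx": 0, "dy": 0, "dz": 0, "rx": 0, "ry": -8.5, "rz": 0, "jaw": 0}])

```text
time: 5.5
ee_pos: [0.5252, -0.3869, 0.1439]
tool_rot: [0.449, -0.512, 0.556, -0.477]
contact_force: [-0.1, 0.8, 0.3]
gripper_width: 0.0466
```

```bash
python3 -c "
from h import *
togo([.487,-.385,.15],[1,0])
print(bot.state()['joint_pos'].round(2))"
```

```text
pos [ 0.5252 -0.3869  0.1439] tool x [-0.074 -0.997 -0.011] z [ 0.987 -0.071 -0.142] shift [  0.9  -0.6 -38.7] rot [ 8.16 -4.17 -0.94]
[ 0.74  0.79 -0.32  1.39  0.3   1.14  0.28]
```

>>> send_rows(increments=[{"dx": 0, "dy": 0, "dz": -20, "rx": 5, "ry": -3, "rz": -0.5, "jaw": 0}, {"dx": 0, "dy": 0, "dz": -20, "rx": 4, "ry": -2, "rz": -0.5, "jaw": 0}, {"dx": 0, "dy": 0, "dz": 0, "rx": 0, "ry": 0, "rz": 0, "jaw": 0}])

```text
time: 5.8
ee_pos: [0.4763, -0.3825, 0.1397]
tool_rot: [0.507, -0.503, 0.497, -0.492]
contact_force: [0.3, 0.4, 0.1]
gripper_width: 0.0462
```

```bash
python3 -c "
from h import *
togo([.485,-.385,.03],[1,0])
print(bot.state()['joint_pos'].round(2))"
```

```text
pos [ 0.4763 -0.3825  0.1397] tool x [ 0.022 -1.    -0.009] z [ 1.     0.022 -0.001] shift [  3.7 109.7   8.7] rot [ 0.06  1.25 -0.52]
[ 0.87  0.69 -0.38  1.64  0.3   0.88  0.4 ]
```

>>> send_rows(increments=[{"dx": 4, "dy": 30, "dz": 4, "rx": 0, "ry": 0.6, "rz": 0, "jaw": 0}, {"dx": 0, "dy": 35, "dz": 3, "rx": 0, "ry": 0.5, "rz": 0, "jaw": 0}, {"dx": 0, "dy": 30, "dz": 0, "rx": 0, "ry": 0, "rz": 0, "jaw": 0}, {"dx": 0, "dy": 8, "dz": 0, "rx": 0, "ry": 0, "rz": 0, "jaw": 0}, {"dx": 0, "dy": 0, "dz": 0, "rx": 0, "ry": 0, "rz": 0, "jaw": 0}])

```text
time: 6.3
ee_pos: [0.476, -0.3853, 0.0302]
tool_rot: [0.498, -0.501, 0.508, -0.492]
contact_force: [1.2, 0.6, 0.2]
gripper_width: 0.0466
```

```bash
python3 -c "
from h import *
togo([.485,-.366,.03],[1,0])
print(bot.state()['contact_force'])
save('scene','s5.png');rack('s5.png')"
```

```text
pos [ 0.476  -0.3853  0.0302] tool x [-0.001 -1.    -0.013] z [ 1.    -0.001 -0.019] shift [-19.3   0.3   9. ] rot [ 1.07 -0.06 -0.73]
[1.2215929  0.59955163 0.16615606]
rack? [338. 321.] 1603 [ 0.485  -0.2689] [0.0927 0.1452] 0.48
rack? [272. 318.] 39 [ 0.3788 -0.1767] [0.0543 0.0025] 3.55
lid [328. 294.] 309 [ 0.4844 -0.2262] 0.0743
lid [366. 331.] 325 [ 0.4831 -0.326 ] 0.0744
```

View pics/s5.png

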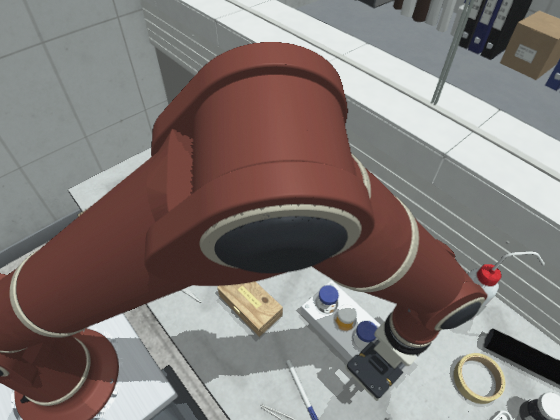

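The fingers are behind the rack's right end (375,365). The rack is in place with its jars upright. Starting the left push.

>>> send_rows(increments=[{"dx": -3, "dy": 0, "dz": 9, "rx": 0.8, "ry": 0, "rz": -0.5, "jaw": 0}, {"dx": -8, "dy": 0, "dz": 2, "rx": 0.5, "ry": 0, "rz": 0, "jaw": 0}, {"dx": -10, "dy": 0, "dz": 0, "rx": 0, "ry": 0, "rz": 0, "jaw": 0}, {"dx": -12, "dy": 0, "dz": 0, "rx": 0, "ry": 0, "rz": 0, "jaw": 0}, {"dx": -14, "dy": 0, "dz": 0, "rx": 0, "ry": 0, "rz": 0, "jaw": 0}, {"dx": -14, "dy": 0, "dz": 0, "rx": 0, "ry": 0, "rz": 0, "jaw": 0}, {"dx": -14, "dy": 0, "dz": 0, "rx": 0, "ry": 0, "rz": 0, "jaw": 0}])

```text
time: 7.05
ee_pos: [0.4901, -0.3107, 0.0357]
tool_rot: [-0.5, 0.497, -0.496, 0.507]
contact_force: [1.4, -2.6, -1.8]
gripper_width: 0.0465
```

```bash
python3 -c "
from h import *
togo([.487,-.175,.03],[1,0])
print(bot.state()['contact_force'])
save('scene','s6.png');rack('s6.png');save('top','t6.png');rack('t6.png')"
```

```text
pos [ 0.4901 -0.3107  0.0357] tool x [-0.004 -1.     0.008] z [ 1.    -0.004  0.014] shift [-135.8    4.6   -3.8] rot [-0.79 -0.25  0.46]
[ 1.3776556  -2.56587337 -1.75738667]
rack? [315. 296.] 1128 [ 0.4867 -0.1971] [0.1128 0.0922] 89.96
rack? [305. 222.] 440 [ 0.5957 -0.0362] [0.0284 0.1493] 5.98
lid [310. 276.] 276 [ 0.4862 -0.1706] 0.0744
lid [341. 305.] 61 [ 0.4836 -0.2591] 0.0746
rack? [361. 232.] 1137 [ 0.483 -0.217] [0.0894 0.1591] 0.14
rack? [294. 192.] 370 [ 0.5915 -0.0356] [0.0301 0.1474] 1.68
lid [345. 231.] 166 [ 0.4839 -0.1629] 0.0759
lid [384. 231.] 96 [ 0.4842 -0.2637] 0.076
```

View pics/t6.png

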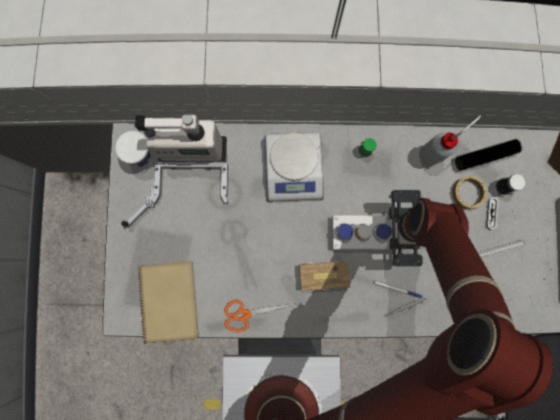

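The top view shows the rack square at (361,232), heading into the gap between the balance (293,166) and the case (325,276). I'll keep pushing.

>>> send_rows(increments=[{"dx": -12, "dy": 2, "dz": -1, "rx": -0.4, "ry": 0, "rz": 0.3, "jaw": 0}, {"dx": -14, "dy": 2, "dz": -1, "rx": -0.4, "ry": 0, "rz": 0.2, "jaw": 0}, {"dx": -14, "dy": 1, "dz": -1, "rx": 0, "ry": 0, "rz": 0, "jaw": 0}, {"dx": -14, "dy": 0, "dz": 0, "rx": 0, "ry": 0, "rz": 0, "jaw": 0}, {"dx": -14, "dy": 0, "dz": 0, "rx": 0, "ry": 0, "rz": 0, "jaw": 0}, {"dx": -14, "dy": 0, "dz": 0, "rx": 0, "ry": 0, "rz": 0, "jaw": 0}, {"dx": -14, "dy": 0, "dz": 0, "rx": 0, "ry": 0, "rz": 0, "jaw": 0}])

```text
time: 7.85
ee_pos: [0.4907, -0.2195, 0.0335]
tool_rot: [-0.496, 0.499, -0.497, 0.508]
contact_force: [0.1, -4.0, 3.1]
gripper_width: 0.0465
```

```bash
python3 -c "
from h import *
togo([.487,.15,.03],[1,0])
print(bot.state()['contact_force'])
save('top','t7.png');rack('t7.png')"
```

```text
pos [ 0.4907 -0.2195  0.0335] tool x [-0.011 -1.     0.014] z [ 1.    -0.011  0.008] shift [-369.4   -1.7   -7.7] rot [-0.45 -0.61  0.8 ]
[ 0.09505532 -4.02396907  3.12010677]
rack? [327. 232.] 1058 [ 0.4852 -0.1257] [0.0891 0.1494] 0.07
rack? [295. 192.] 393 [ 0.595  -0.0354] [0.0321 0.1473] 2.83
lid [312. 230.] 151 [ 0.4861 -0.0777] 0.0757
lid [351. 231.] 97 [ 0.4851 -0.1778] 0.0759
```

View pics/t7.png

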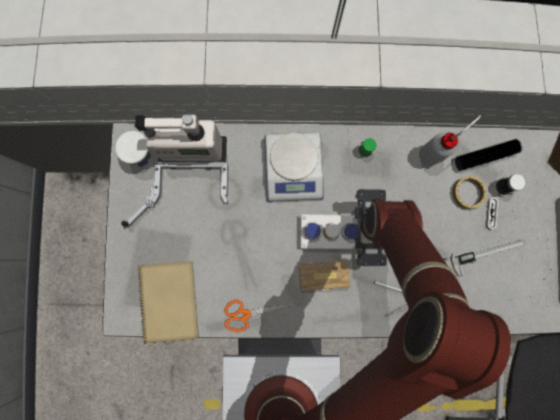

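>>> send_rows(increments=[{"dx": -14, "dy": 0, "dz": -1, "rx": -0.3, "ry": -0.4, "rz": 0.4, "jaw": 0}, {"dx": -14, "dy": 0, "dz": -1, "rx": 0, "ry": -0.3, "rz": 0.4, "jaw": 0}, {"dx": -14, "dy": 0, "dz": 0, "rx": 0, "ry": 0, "rz": 0, "jaw": 0}, {"dx": -14, "dy": 0, "dz": 0, "rx": 0, "ry": 0, "rz": 0, "jaw": 0}, {"dx": -14, "dy": 0, "dz": 0, "rx": 0, "ry": 0, "rz": 0, "jaw": 0}, {"dx": -14, "dy": 0, "dz": 0, "rx": 0, "ry": 0, "rz": 0, "jaw": 0}, {"dx": -14, "dy": 0, "dz": 0, "rx": 0, "ry": 0, "rz": 0, "jaw": 0}, {"dx": -14, "dy": 0, "dz": 0, "rx": 0, "ry": 0, "rz": 0, "jaw": 0}])

```text
time: 8.7
ee_pos: [0.4868, -0.0989, 0.033]
tool_rot: [0.501, -0.5, 0.5, -0.499]
contact_force: [0.3, -5.0, 1.6]
gripper_width: 0.0464
```

```bash
python3 -c "
from h import *
togo([.487,.15,.03],[1,0])
print(bot.state()['contact_force'])
save('top','t8.png');rack('t8.png')"
```

```text
pos [ 0.4868 -0.0989  0.033 ] tool x [ 0.002 -1.    -0.001] z [ 1.     0.002 -0.001] shift [-248.8    3.4    0.8] rot [ 0.03  0.12 -0.08]
[ 0.2569668  -4.97542757  1.59629873]
rack? [281. 234.] 1065 [ 0.4795 -0.0018] [0.0888 0.1421] 0.21
rack? [292. 192.] 329 [ 0.5942 -0.0354] [0.0301 0.1478] 3.69
lid [266. 232.] 159 [0.4805 0.0415] 0.0757
lid [304. 232.] 94 [ 0.4806 -0.0555] 0.0758
```

View pics/t8.png

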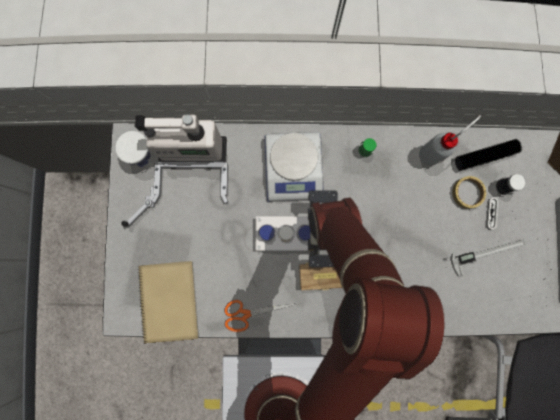

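>>> send_rows(increments=[{"dx": -14, "dy": 2, "dz": 0, "rx": 0, "ry": 0, "rz": 0, "jaw": 0}, {"dx": -14, "dy": 0, "dz": 0, "rx": 0, "ry": 0, "rz": 0, "jaw": 0}, {"dx": -14, "dy": 0, "dz": 0, "rx": 0, "ry": 0, "rz": 0, "jaw": 0}, {"dx": -14, "dy": 0, "dz": 0, "rx": 0, "ry": 0, "rz": 0, "jaw": 0}, {"dx": -14, "dy": 0, "dz": 0, "rx": 0, "ry": 0, "rz": 0, "jaw": 0}, {"dx": -14, "dy": 0, "dz": 0, "rx": 0, "ry": 0, "rz": 0, "jaw": 0}, {"dx": -14, "dy": 0, "dz": 0, "rx": 0, "ry": 0, "rz": 0, "jaw": 0}, {"dx": -14, "dy": 0, "dz": 0, "rx": 0, "ry": 0, "rz": 0, "jaw": 0}])

```text
time: 9.55
ee_pos: [0.48, 0.0145, 0.0307]
tool_rot: [-0.495, 0.504, -0.503, 0.499]
contact_force: [0.5, -5.0, 4.0]
gripper_width: 0.0465
```

```bash
python3 -c "
from h import *
togo([.487,.161,.03],[1,0])
print(bot.state()['contact_force'])
save('top','t9.png');rack('t9.png')"
```

```text
pos [0.48   0.0145 0.0307] tool x [-0.003 -1.     0.005] z [ 1.    -0.003 -0.013] shift [-1.465e+02 -1.000e-01  6.600e+00] rot [ 0.76 -0.15  0.28]
[ 0.52159004 -5.0451185   3.95779392]
rack? [235. 237.] 847 [0.4737 0.1195] [0.0888 0.128 ] 0.2
rack? [300. 191.] 317 [ 0.5941 -0.0355] [0.0313 0.147 ] 1.79
lid [222. 234.] 154 [0.4747 0.1551] 0.0759
```

>>> send_rows(increments=[{"dx": -14, "dy": 0, "dz": 1, "rx": 0.5, "ry": 0, "rz": 0, "jaw": 0}, {"dx": -14, "dy": 0, "dz": 1, "rx": 0, "ry": 0, "rz": 0, "jaw": 0}, {"dx": -14, "dy": 0, "dz": 1, "rx": 0, "ry": 0, "rz": 0, "jaw": 0}, {"dx": -14, "dy": 0, "dz": 1, "rx": 0, "ry": 0, "rz": 0, "jaw": 0}, {"dx": -14, "dy": 0, "dz": 1, "rx": 0, "ry": 0, "rz": 0, "jaw": 0}, {"dx": -14, "dy": 0, "dz": 1, "rx": 0, "ry": 0, "rz": 0, "jaw": 0}, {"dx": -14, "dy": 0, "dz": 1, "rx": 0, "ry": 0, "rz": 0, "jaw": 0}, {"dx": -14, "dy": 0, "dz": 1, "rx": 0, "ry": 0, "rz": 0, "jaw": 0}])

```text
time: 10.4
ee_pos: [0.4788, 0.1234, 0.0284]
tool_rot: [-0.486, 0.509, -0.504, 0.5]
contact_force: [0.6, -6.3, 4.4]
gripper_width: 0.0465
```

```bash
python3 -c "
from h import *
togo([.487,.161,.03],[1,0])
print(bot.state()['contact_force'])
save('top','t10.png');rack('t10.png')"
```

```text
pos [0.4788 0.1234 0.0284] tool x [-0.008 -1.     0.019] z [ 1.    -0.008 -0.027] shift [-37.7  -2.6   7.9] rot [ 1.54 -0.47  1.11]
[ 0.60444622 -6.28810554  4.38933939]
rack? [185. 237.] 458 [0.4742 0.2559] [0.0863 0.0761] 0.49
rack? [295. 192.] 379 [ 0.5932 -0.0357] [0.0294 0.1478] 3.13
lid [180. 234.] 149 [0.4746 0.2637] 0.0759
```

View pics/t10.png

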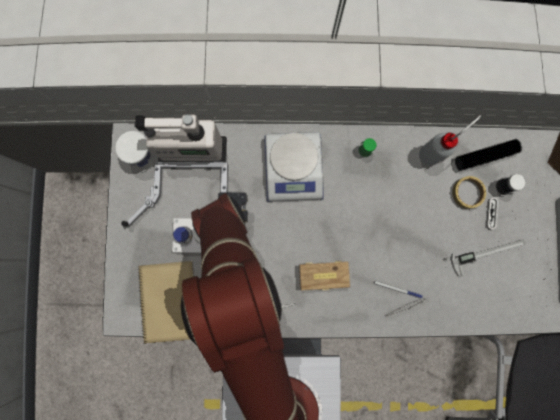

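>>> send_rows(increments=[{"dx": -13, "dy": -1, "dz": 1, "rx": 0.8, "ry": 0, "rz": 0.5, "jaw": 0}, {"dx": -12, "dy": -1, "dz": 0, "rx": 0.8, "ry": 0, "rz": 0.5, "jaw": 0}, {"dx": -10, "dy": 0, "dz": 0, "rx": 0, "ry": 0, "rz": 0, "jaw": 0}, {"dx": 0, "dy": 0, "dz": 0, "rx": 0, "ry": 0, "rz": 0, "jaw": 0}])

```text
time: 10.85
ee_pos: [0.4766, 0.1634, 0.0287]
tool_rot: [0.498, -0.5, 0.502, -0.5]
contact_force: [-0.0, -0.1, 0.1]
gripper_width: 0.0465
```

```bash
python3 -c "
from h import *
togo([.487,.161,.03],[1,0])
print(bot.state()['contact_force'])
save('top','t11.png');rack('t11.png');save('scene','s11.png');rack('s11.png')"
```

```text
pos [0.4766 0.1634 0.0287] tool x [-0.004 -1.    -0.   ] z [ 1.    -0.004 -0.004] shift [ 2.3 -1.4 10.4] rot [ 0.21 -0.24 -0.01]
[-0.02301065 -0.12606931  0.13043453]
rack? [294. 192.] 389 [ 0.5929 -0.0353] [0.1476 0.0359] 88.62
rack? [170. 247.] 237 [0.4483 0.3004] [0.0404 0.0643] 0.46
lid [163. 235.] 166 [0.471  0.3083] 0.077
rack? [309. 221.] 523 [ 0.6189 -0.0602] [0.1016 0.191 ] 37.52
rack? [262. 149.] 121 [0.682  0.2436] [0.037  0.1651] 13.18
lid [181. 161.] 124 [0.4669 0.3004] 0.0746
```

>>> send_rows(increments=[{"dx": 12, "dy": 0, "dz": 0, "rx": 0, "ry": 0, "rz": 0, "jaw": 0}, {"dx": 10, "dy": -15, "dz": 0, "rx": 0, "ry": 0, "rz": 0, "jaw": 0}, {"dx": 0, "dy": -40, "dz": 0, "rx": 0, "ry": 0, "rz": 0, "jaw": 0}, {"dx": 0, "dy": -40, "dz": 0, "rx": 0, "ry": 0, "rz": 0, "jaw": 0}, {"dx": 0, "dy": -40, "dz": 0, "rx": 0, "ry": 0, "rz": 0, "jaw": 0}, {"dx": 0, "dy": 0, "dz": -25, "rx": 0, "ry": -8.5, "rz": 0, "jaw": 1}, {"dx": 0, "dy": 0, "dz": -25, "rx": 0, "ry": -8.5, "rz": 0, "jaw": 1}, {"dx": 0, "dy": 0, "dz": 0, "rx": 0, "ry": -8.5, "rz": 0, "jaw": 1}])

```text
time: 11.75
ee_pos: [0.4271, 0.129, 0.1749]
tool_rot: [0.598, -0.597, 0.377, -0.379]
contact_force: [1.4, -0.5, 0.5]
gripper_width: 0.066
```

```bash
python3 -c "
from h import *
togo([.415,.252,.15],[0,1])
print(bot.state()['joint_pos'].round(2))"
```

```text
pos [0.4271 0.129  0.1749] tool x [ 0.429 -0.903  0.001] z [0.903 0.429 0.002] shift [-116.4   24.9   41.8] rot [ -0.07 -64.59   0.12]
[-0.08  0.41 -0.36  2.06  0.22  0.71 -0.14]
```

>>> send_rows(increments=[{"dx": 0, "dy": 3, "dz": 0, "rx": 0, "ry": -8.5, "rz": 0, "jaw": 1}, {"dx": 0, "dy": 3, "dz": 0, "rx": 0, "ry": -8.5, "rz": 0, "jaw": 1}, {"dx": 0, "dy": 3, "dz": 0, "rx": 0, "ry": -8.5, "rz": 0, "jaw": 1}, {"dx": -5, "dy": 3, "dz": 15, "rx": 0, "ry": -8.5, "rz": 0, "jaw": 1}, {"dx": -5, "dy": 3, "dz": 25, "rx": 0, "ry": -8.5, "rz": 0, "jaw": 1}, {"dx": -5, "dy": 3, "dz": 25, "rx": 0, "ry": -8.5, "rz": 0, "jaw": 1}, {"dx": -5, "dy": 3, "dz": 25, "rx": 0, "ry": -8.5, "rz": 0, "jaw": 1}, {"dx": 0, "dy": 3, "dz": 25, "rx": 0, "ry": -6, "rz": 0, "jaw": 1}, {"dx": 0, "dy": 0, "dz": 0, "rx": 0, "ry": 0, "rz": 0, "jaw": 1}])

```text
time: 12.65
ee_pos: [0.4505, 0.2317, 0.1591]
tool_rot: [-0.704, 0.71, 0.016, -0.006]
contact_force: [-0.7, -0.1, 0.4]
gripper_width: 0.0927
```

```bash
python3 -c "
from h import *
togo([.41,.252,.03],[0,1])
print(bot.state()['joint_pos'].round(2))
save('scene','s12.png');rack('s12.png');save('top','t12.png');rack('t12.png')"
```

```text
pos [0.4505 0.2317 0.1591] tool x [0.999 0.03  0.014] z [-0.03   1.    -0.008] shift [-41.7 128.4  22.6] rot [0.44 1.74 0.83]
[-0.09  0.56 -0.65  1.92  0.48  0.81  0.59]
rack? [194. 186.] 796 [0.4711 0.2523] [0.1648 0.093 ] 89.75
rack? [309. 221.] 546 [ 0.6201 -0.0588] [0.1008 0.1917] 37.34
lid [181. 160.] 134 [0.4716 0.303 ] 0.0734
lid [203. 181.] 152 [0.4719 0.1997] 0.0736
rack? [295. 192.] 380 [ 0.5933 -0.0359] [0.0334 0.1485] 5.18
rack? [196. 222.] 183 [0.5063 0.2334] [0.0167 0.1231] 0.48
```

View pics/s12.png

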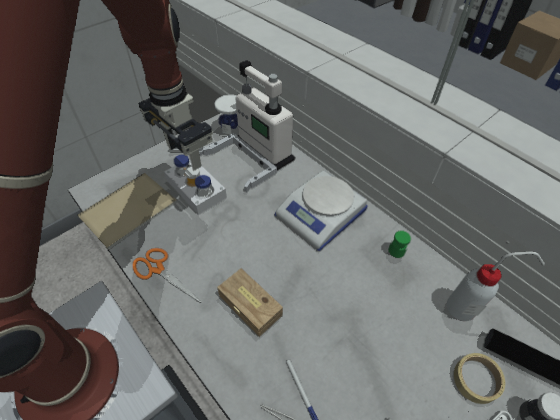

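View pics/t12.png

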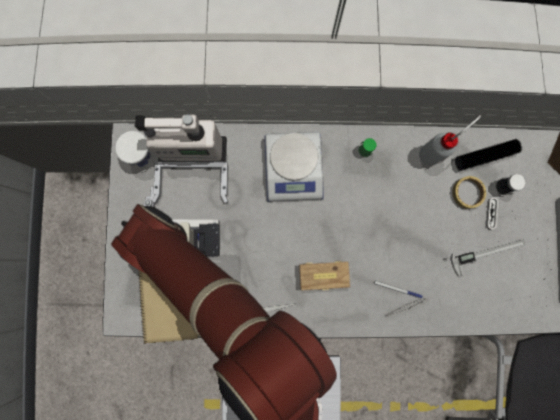

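The rack is at (0.472, 0.2515), square, with its jars upright (scene, lids at (181,160) and (203,181)). The cork board in front is 10 mm high, so I'll keep the tips above about 20 mm.

>>> send_rows(increments=[{"dx": -25, "dy": 0, "dz": 12, "rx": 0, "ry": 1, "rz": 0.5, "jaw": 1}, {"dx": -25, "dy": 15, "dz": 10, "rx": 0, "ry": 0.7, "rz": 0.3, "jaw": 1}, {"dx": 0, "dy": 30, "dz": 0, "rx": 0, "ry": 0, "rz": 0, "jaw": 1}, {"dx": 0, "dy": 10, "dz": 0, "rx": 0, "ry": 0, "rz": 0, "jaw": 1}, {"dx": 0, "dy": 0, "dz": 0, "rx": 0, "ry": 0, "rz": 0, "jaw": 1}])

```text
time: 13.25
ee_pos: [0.4027, 0.2385, 0.1045]
tool_rot: [-0.7, 0.714, -0.008, 0.012]
contact_force: [-0.9, -0.1, 0.5]
gripper_width: 0.0931
```

```bash
python3 -c "
from h import *
togo([.407,.252,.040],[0,1])
print(bot.state()['joint_pos'].round(2))"
```

```text
pos [0.4027 0.2385 0.1045] tool x [ 1.    -0.028  0.006] z [ 0.028  0.999 -0.019] shift [ 3.5 64.3 14.9] rot [ 1.09 -1.61  0.33]
[-0.21  0.6  -0.56  2.07  0.56  0.64  0.39]
```

>>> send_rows(increments=[{"dx": 0, "dy": 25, "dz": 7, "rx": 0.6, "ry": -0.8, "rz": 0, "jaw": 1}, {"dx": 0, "dy": 25, "dz": 7, "rx": 0.4, "ry": -0.5, "rz": 0, "jaw": 1}, {"dx": 0, "dy": 14, "dz": 0, "rx": 0, "ry": 0, "rz": 0, "jaw": 1}, {"dx": 0, "dy": 0, "dz": 0, "rx": 0, "ry": 0, "rz": 0, "jaw": 1}])

```text
time: 13.65
ee_pos: [0.4096, 0.2493, 0.0425]
tool_rot: [-0.707, 0.707, -0.0, 0.011]
contact_force: [1.0, -0.6, 0.0]
gripper_width: 0.0928
```

```bash
python3 -c "
from h import *
togo([.562,.252,.038],[0,1])
print(bot.state()['contact_force'])
save('scene','s13.png');rack('s13.png')"
```

```text
pos [0.4096 0.2493 0.0425] tool x [ 1.    -0.016  0.015] z [ 0.016  1.    -0.   ] shift [152.2   6.8   5.2] rot [ 0.03 -0.92  0.86]
[ 0.97964286 -0.64874665  0.00298202]
rack? [203. 186.] 541 [0.4718 0.2518] [0.1627 0.0914] 89.17
rack? [309. 222.] 530 [ 0.6182 -0.0586] [0.1008 0.1898] 36.47
lid [183. 159.] 85 [0.4782 0.3004] 0.0736
lid [204. 181.] 130 [0.4742 0.1974] 0.0734
```

View pics/s13.png

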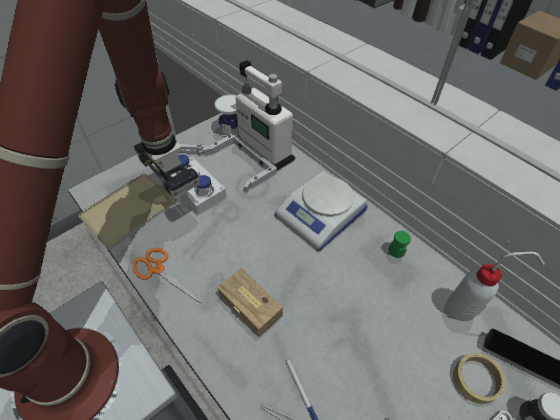

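The fingers are behind the rack's near side (165,185), clear of the keeper. Starting the push into the bay.

>>> send_rows(increments=[{"dx": 8, "dy": 2, "dz": 1, "rx": 0, "ry": -0.6, "rz": 0.5, "jaw": 1}, {"dx": 10, "dy": 2, "dz": 1, "rx": 0, "ry": -0.3, "rz": 0.3, "jaw": 1}, {"dx": 12, "dy": 1, "dz": 0, "rx": 0, "ry": 0, "rz": 0, "jaw": 1}, {"dx": 12, "dy": 0, "dz": 0, "rx": 0, "ry": 0, "rz": 0, "jaw": 1}, {"dx": 12, "dy": 0, "dz": 0, "rx": 0, "ry": 0, "rz": 0, "jaw": 1}, {"dx": 12, "dy": 0, "dz": 0, "rx": 0, "ry": 0, "rz": 0, "jaw": 1}])

```text
time: 14.3
ee_pos: [0.4749, 0.2493, 0.043]
tool_rot: [-0.706, 0.708, -0.002, -0.001]
contact_force: [-3.4, -0.4, -1.8]
gripper_width: 0.0928
```

```bash
python3 -c "
from h import *
togo([.562,.252,.038],[0,1])
print(bot.state()['contact_force'])
save('scene','s14.png');rack('s14.png')"
```

```text
pos [0.4749 0.2493 0.043 ] tool x [ 1.    -0.001 -0.004] z [ 0.001  1.    -0.003] shift [87.1  4.7  2.8] rot [ 0.14 -0.06 -0.24]
[-3.35650555 -0.35951085 -1.81389942]
rack? [309. 221.] 535 [ 0.6498 -0.0338] [0.1328 0.1499] 2.37
rack? [224. 182.] 345 [0.5192 0.215 ] [0.1096 0.0936] 0.98
lid [223. 172.] 91 [0.53  0.192] 0.0735
```

>>> send_rows(increments=[{"dx": 10, "dy": 2, "dz": 0, "rx": 0, "ry": 0, "rz": 0, "jaw": 1}, {"dx": 12, "dy": 2, "dz": 0, "rx": 0, "ry": 0, "rz": 0, "jaw": 1}, {"dx": 12, "dy": 1, "dz": 0, "rx": 0, "ry": 0, "rz": 0, "jaw": 1}, {"dx": 12, "dy": 0, "dz": 0, "rx": 0, "ry": 0, "rz": 0, "jaw": 1}])

```text
time: 14.75
ee_pos: [0.5205, 0.2487, 0.0401]
tool_rot: [-0.706, 0.708, -0.005, -0.002]
contact_force: [-2.1, -0.5, -1.0]
gripper_width: 0.0931
```

```bash
python3 -c "
from h import *
togo([.562,.252,.038],[0,1])
print(bot.state()['contact_force'])
save('top','t15.png');rack('t15.png');save('scene','s15.png');rack('s15.png')
a=cv2.imread('pics/s15.png')[90:260,100:320]; cv2.imwrite('pics/s15c.png',cv2.resize(a,None,fx=3.5,fy=3.5))"
```

```text
pos [0.5205 0.2487 0.0401] tool x [ 1.    -0.003 -0.01 ] z [ 0.003  1.    -0.003] shift [41.5  1.7  3.5] rot [ 0.19 -0.2  -0.55]
[-2.08564118 -0.53017033 -1.02478284]
rack? [200. 187.] 399 [0.5934 0.2319] [0.0507 0.1238] 0.74
rack? [294. 192.] 377 [ 0.5941 -0.0354] [0.0301 0.1471] 1.53
lid [206. 195.] 127 [0.5774 0.1991] 0.0759
rack? [309. 222.] 530 [ 0.6495 -0.0335] [0.1325 0.1509] 2.66
rack? [239. 175.] 289 [0.568  0.1976] [0.11   0.0582] 0.42
lid [240. 163.] 75 [0.5831 0.1908] 0.0735
```

View pics/s15c.png

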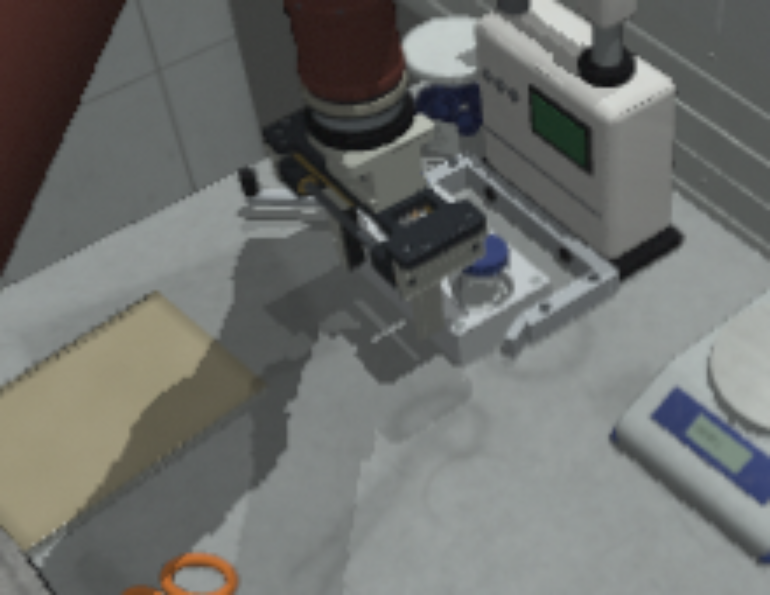

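The rack's front is between the guides, with a gap on the right at crop (510,340). I'll push on gently to the stop.

>>> send_rows(increments=[{"dx": 10, "dy": 0, "dz": 0, "rx": 0, "ry": 0, "rz": -0.4, "jaw": 1}, {"dx": 10, "dy": 0, "dz": 1, "rx": 0, "ry": 0, "rz": 0, "jaw": 1}, {"dx": 10, "dy": 0, "dz": 1, "rx": 0, "ry": 0, "rz": 0, "jaw": 1}, {"dx": 8, "dy": 0, "dz": 0, "rx": 0, "ry": 0, "rz": 0, "jaw": 1}])

```text
time: 15.25
ee_pos: [0.5587, 0.2501, 0.0402]
tool_rot: [-0.706, 0.709, -0.003, -0.0]
contact_force: [-3.2, 0.7, 0.6]
gripper_width: 0.0927
```

```bash
python3 -c "
from h import *
togo([.563,.252,.038],[0,1])
print(bot.state()['contact_force'])
save('top','t16.png');rack('t16.png')"
```

```text
pos [0.5587 0.2501 0.0402] tool x [ 1.    -0.004 -0.005] z [ 0.004  1.    -0.004] shift [4.3 2.2 1.9] rot [ 0.25 -0.25 -0.31]
[-3.15331219  0.68862843  0.58909863]
rack? [295. 192.] 370 [ 0.5933 -0.0355] [0.0291 0.1475] 4.9
rack? [201. 173.] 349 [0.6363 0.2267] [0.1127 0.0413] 87.11
lid [205. 180.] 106 [0.6159 0.2015] 0.0764
```

Lid x is 0.616, so only a few millimetres remain. I'll nudge until the force rises.

>>> send_rows(increments=[{"dx": 4, "dy": 0, "dz": 0, "rx": 0, "ry": 0, "rz": 0, "jaw": 1}, {"dx": 4, "dy": 0, "dz": 0, "rx": 0, "ry": 0, "rz": 0, "jaw": 1}])

```text
time: 15.5
ee_pos: [0.5655, 0.25, 0.0401]
tool_rot: [-0.705, 0.709, -0.005, -0.002]
contact_force: [-10.5, -0.9, 6.7]
gripper_width: 0.0931
```

>>> send_rows(increments=[{"dx": 4, "dy": 0, "dz": 0, "rx": 0, "ry": 0, "rz": 0, "jaw": 1}, {"dx": 4, "dy": 0, "dz": 0, "rx": 0, "ry": 0, "rz": 0, "jaw": 1}])

```text
time: 15.7
ee_pos: [0.5657, 0.2498, 0.04]
tool_rot: [-0.703, 0.711, -0.009, -0.009]
contact_force: [-8.7, -0.4, 5.7]
gripper_width: 0.093
```

The rack has met the back stop: it holds at x = 0.566 with about 10 N. I'll back off, lift and look.

>>> send_rows(increments=[{"dx": 0, "dy": 0, "dz": 0, "rx": 0, "ry": 0, "rz": 0, "jaw": 1}, {"dx": -12, "dy": 0, "dz": 0, "rx": 0, "ry": 0, "rz": 0, "jaw": 1}, {"dx": -12, "dy": 0, "dz": 0, "rx": 0, "ry": 0, "rz": 0, "jaw": 1}, {"dx": 0, "dy": -40, "dz": 0, "rx": 0, "ry": 0, "rz": 0, "jaw": 1}, {"dx": 0, "dy": -40, "dz": 0, "rx": 0, "ry": 0, "rz": 0, "jaw": 1}, {"dx": -30, "dy": -30, "dz": 0, "rx": 0, "ry": 0, "rz": 0, "jaw": 0}, {"dx": -40, "dy": 0, "dz": 0, "rx": 0, "ry": 0, "rz": 0, "jaw": 0}, {"dx": 0, "dy": 0, "dz": 0, "rx": 0, "ry": 0, "rz": 0, "jaw": 0}])

```text
time: 16.5
ee_pos: [0.4806, 0.251, 0.1569]
tool_rot: [-0.705, 0.709, -0.003, 0.0]
contact_force: [0.2, 1.0, 0.5]
gripper_width: 0.0737
```

```bash
python3 -c "
from h import *
togo([.5037,.4215,.12],[0,1])
print(bot.state()['joint_pos'].round(2))
save('top','t17.png');rack('t17.png');save('scene','s17.png');rack('s17.png')
a=cv2.imread('pics/s17.png')[90:260,100:320]; cv2.imwrite('pics/s17c.png',cv2.resize(a,None,fx=3.5,fy=3.5))
W=cloud(load('s17.png')).reshape(-1,3);W=W[np.isfinite(W[:,0])]
k=W[(W[:,2]>.036)&(W[:,2]<.056)&(W[:,0]>.42)&(W[:,0]<.55)&(W[:,1]>.38)&(W[:,1]<.5)];print(len(k),k.mean(0),k.min(0),k.max(0))"
```

```text
pos [0.4806 0.251  0.1569] tool x [ 1.    -0.005 -0.005] z [ 0.005  1.    -0.006] shift [ 22.4  35.7 170.8] rot [ 0.35 -0.28 -0.27]
[-0.11  0.62 -0.65  1.82  0.48  0.88  0.58]
rack? [191. 183.] 1128 [0.62  0.252] [0.0931 0.1611] 0.31
rack? [295. 192.] 379 [ 0.5959 -0.0354] [0.0349 0.1472] 0.66
lid [167. 179.] 170 [0.6176 0.302 ] 0.0758
lid [206. 179.] 166 [0.6169 0.2002] 0.0758
rack? [237. 161.] 651 [0.619  0.2525] [0.0918 0.165 ] 0.25
rack? [308. 221.] 542 [ 0.6476 -0.033 ] [0.1295 0.1532] 3.78
lid [226. 137.] 120 [0.6179 0.3026] 0.0734
lid [248. 155.] 128 [0.6177 0.1993] 0.0737
31 [0.5034699  0.42001347 0.04577703] [0.49713214 0.4133912  0.03669808] [0.51150856 0.42627597 0.05247437]
```

View pics/s17c.png

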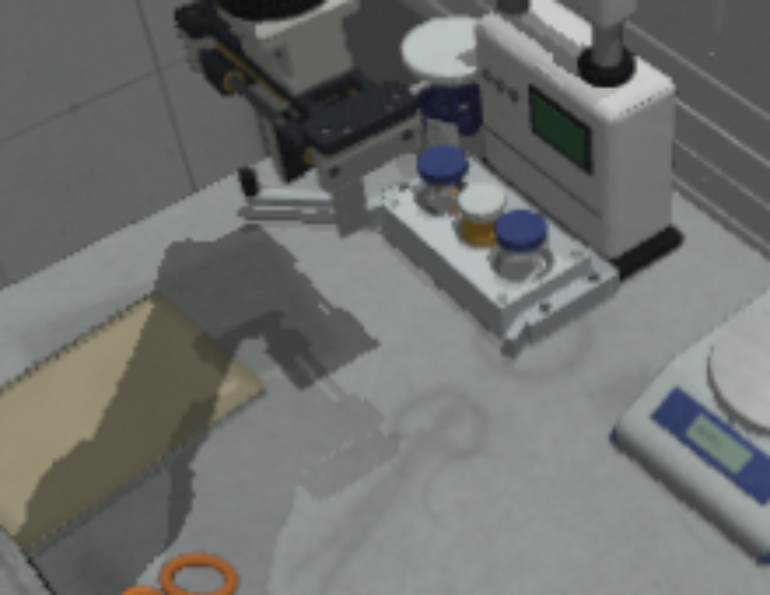

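View pics/t17.png

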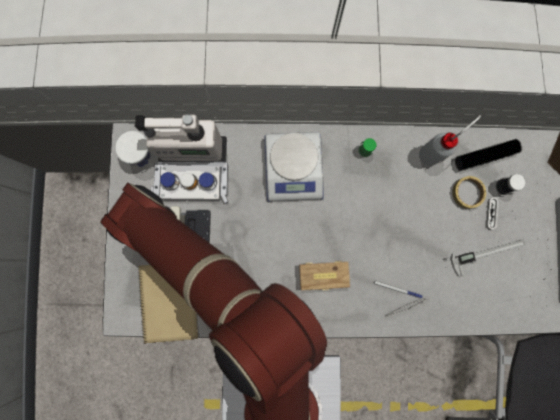

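The rack is home at about (0.619, 0.252) and square, with all three jars upright. The knob is at (0.5035, 0.4205). Next, above the knob.

>>> send_rows(increments=[{"dx": 3, "dy": 0, "dz": 35, "rx": 0, "ry": 0, "rz": 0, "jaw": 0}, {"dx": 5, "dy": 0, "dz": 40, "rx": 0, "ry": 0, "rz": 0, "jaw": 0}, {"dx": 5, "dy": 5, "dz": 40, "rx": 0, "ry": 0, "rz": 0, "jaw": 0}, {"dx": 5, "dy": 5, "dz": 40, "rx": 0, "ry": 0, "rz": 0, "jaw": 0}, {"dx": 3, "dy": 10, "dz": 15, "rx": 0, "ry": 0, "rz": 0, "jaw": 0}, {"dx": 0, "dy": 0, "dz": 0, "rx": 0, "ry": 0, "rz": 0, "jaw": 0}])

```text
time: 17.2
ee_pos: [0.5236, 0.4217, 0.1316]
tool_rot: [-0.705, 0.709, -0.006, 0.014]
contact_force: [0.4, -0.8, -0.0]
gripper_width: 0.0464
```

```bash
python3 -c "
from h import *
togo([.5035,.4205,.10],[0,1])"
```

```text
pos [0.5236 0.4217 0.1316] tool x [ 1.    -0.028  0.011] z [ 0.028  1.    -0.006] shift [-20.5  31.4  -1.5] rot [ 0.34 -1.58  0.63]
```

>>> send_rows(increments=[{"dx": -14, "dy": 10, "dz": 0, "rx": 0, "ry": -1, "rz": 0.5, "jaw": 0}, {"dx": -6, "dy": 20, "dz": 0, "rx": 0, "ry": -0.5, "rz": 0, "jaw": 0}, {"dx": 0, "dy": 10, "dz": 0, "rx": 0, "ry": 0, "rz": 0, "jaw": 0}, {"dx": 0, "dy": 0, "dz": 0, "rx": 0, "ry": 0, "rz": 0, "jaw": 0}])

```text
time: 17.6
ee_pos: [0.5095, 0.4181, 0.0895]
tool_rot: [-0.704, 0.71, -0.0, 0.005]
contact_force: [-0.3, 0.2, 0.8]
gripper_width: 0.0465
```

```bash
python3 -c "
from h import *
togo([.5035,.4205,.052],[0,1])"
```

```text
pos [0.5095 0.4181 0.0895] tool x [ 1.    -0.008  0.007] z [ 0.008  1.    -0.008] shift [-6.3 37.4  2.6] rot [ 0.46 -0.46  0.4 ]
```

>>> send_rows(increments=[{"dx": -6, "dy": 15, "dz": 2, "rx": 0, "ry": 0, "rz": 0, "jaw": 0}, {"dx": -1, "dy": 14, "dz": 0, "rx": 0, "ry": 0, "rz": 0, "jaw": 0}, {"dx": 0, "dy": 8, "dz": 0, "rx": 0, "ry": 0, "rz": 0, "jaw": 0}, {"dx": 0, "dy": 0, "dz": 0, "rx": 0, "ry": 0, "rz": 0, "jaw": 0}])

```text
time: 18.0
ee_pos: [0.5083, 0.4176, 0.0531]
tool_rot: [-0.705, 0.71, -0.001, 0.01]
contact_force: [0.2, 0.0, -0.7]
gripper_width: 0.0466
```

```bash
python3 -c "
from h import *
togo([.5035,.4205,.052],[0,1]); print(bot.state()['contact_force'])
save('scene','s18.png')
a=cv2.imread('pics/s18.png')[90:260,100:320]; cv2.imwrite('pics/s18c.png',cv2.resize(a,None,fx=3.5,fy=3.5))"
```

```text
pos [0.5083 0.4176 0.0531] tool x [ 1.    -0.015  0.013] z [ 0.015  1.    -0.007] shift [-4.9  1.   2.9] rot [ 0.4  -0.87  0.76]
[ 0.16526229  0.02513997 -0.71480632]
```

View pics/s18c.png

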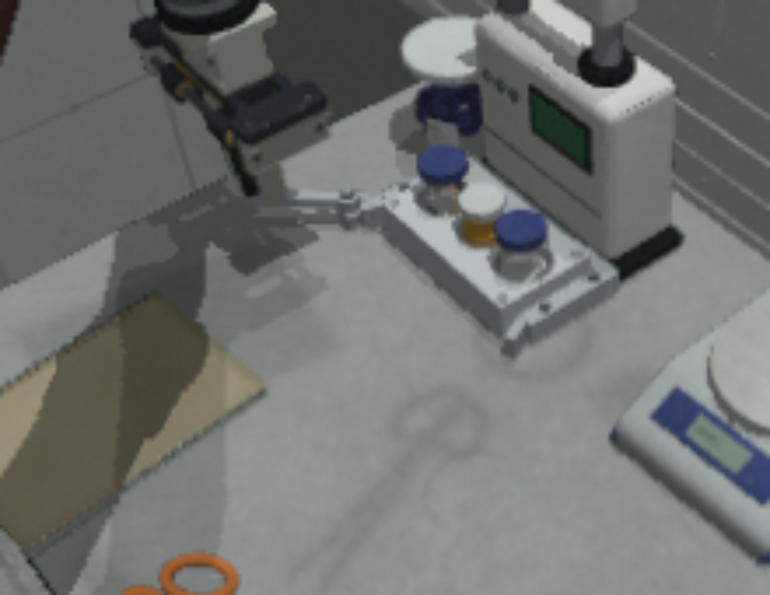

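The gripper is over the knob (crop (250,185)). I'll do a small correction, then close.

>>> send_rows(increments=[{"dx": -6, "dy": 3, "dz": 3, "rx": 0, "ry": -0.5, "rz": 0.5, "jaw": 0}, {"dx": -2, "dy": 0, "dz": 0, "rx": 0, "ry": 0, "rz": 0, "jaw": -0.4}, {"dx": 0, "dy": 0, "dz": 0, "rx": 0, "ry": 0, "rz": 0, "jaw": -1}, {"dx": 0, "dy": 0, "dz": 0, "rx": 0, "ry": 0, "rz": 0, "jaw": -1}, {"dx": 0, "dy": 0, "dz": 0, "rx": 0, "ry": 0, "rz": 0, "jaw": -1}, {"dx": 0, "dy": 0, "dz": 0, "rx": 0, "ry": 0, "rz": 0, "jaw": -1}], grip_force=8)

```text
time: 18.65
ee_pos: [0.5009, 0.4233, 0.0529]
tool_rot: [-0.707, 0.708, 0.001, 0.005]
contact_force: [-0.7, 1.8, 0.1]
gripper_width: 0.0149
```

```bash
cat > k.py <<'E'
from h import *
togo([.5035,.4205,.052],[0,1]); s=bot.state(); print(s['contact_force'].round(1),s['gripper_width'])
P=s['ee_pos'][:2]-np.array([.5617,.3653]); a=np.arctan2(-P[1],-P[0]); print('r',np.hypot(*P).round(4),'ang',a.round(3))
b=a
for i in range(8):
    c=min(b+.16,1.6); d=82*np.array([-np.cos(c)+np.cos(b),-np.sin(c)+np.sin(b)]); print(round(c,2),'dx %.1f dz %.1f'%tuple(d)); b=c
E
python3 k.py
```

```text
pos [0.5009 0.4233 0.0529] tool x [ 1.    -0.006  0.007] z [ 0.006  1.    -0.002] shift [ 2.6  0.9 -2.8] rot [ 0.09 -0.32  0.42]
[-0.7  1.8  0.1] 0.014941770309219345
r 0.084 ang -0.762
-0.6 dx -8.3 dz -10.2
-0.44 dx -6.5 dz -11.4
-0.28 dx -4.6 dz -12.3
-0.12 dx -2.6 dz -12.8
0.04 dx -0.6 dz -13.1
0.2 dx 1.5 dz -13.0
0.36 dx 3.6 dz -12.6
0.52 dx 5.6 dz -11.9
```

The width is 14.9 mm, so the knob is gripped. I'll swing it along the arc.

>>> send_rows(increments=[{"dx": -8, "dy": 0, "dz": -10, "rx": 0, "ry": 0, "rz": 0, "jaw": -1}, {"dx": -6.5, "dy": 0, "dz": -11.5, "rx": 0, "ry": 0, "rz": 0, "jaw": -1}, {"dx": -4.5, "dy": 0, "dz": -12.5, "rx": 0, "ry": 0, "rz": 0, "jaw": -1}, {"dx": -2.5, "dy": 0, "dz": -13, "rx": 0, "ry": 0, "rz": 0, "jaw": -1}])

```text
time: 19.05
ee_pos: [0.4762, 0.3833, 0.0528]
tool_rot: [0.711, -0.703, -0.003, -0.002]
contact_force: [-0.2, 1.9, -1.3]
gripper_width: 0.0147
```

```bash
python3 k.py
```

```text
pos [0.4762 0.3833 0.0528] tool x [1.    0.001 0.007] z [-0.001  1.     0.012] shift [27.3  1.4 37.1] rot [-0.71  0.06  0.38]
[-0.2  1.9 -1.3] 0.01469507842020965
r 0.0874 ang -0.208
-0.05 dx -1.7 dz -13.0
0.11 dx 0.4 dz -13.1
0.27 dx 2.5 dz -12.9
0.43 dx 4.5 dz -12.3
0.59 dx 6.4 dz -11.4
0.75 dx 8.2 dz -10.3
0.91 dx 9.7 dz -8.8
1.07 dx 11.0 dz -7.2
```

>>> send_rows(increments=[{"dx": 1, "dy": 0, "dz": -13, "rx": 0, "ry": 0, "rz": 0, "jaw": -1}, {"dx": 2.5, "dy": 0, "dz": -13, "rx": 0, "ry": 0, "rz": 0, "jaw": -1}, {"dx": 4, "dy": 0, "dz": -13, "rx": 0, "ry": 0, "rz": 0, "jaw": -1}, {"dx": 6, "dy": 0, "dz": -12, "rx": 0, "ry": 0, "rz": 0, "jaw": -1}])

```text
time: 19.45
ee_pos: [0.4859, 0.3324, 0.0528]
tool_rot: [0.713, -0.702, -0.003, 0.002]
contact_force: [-1.9, 1.0, 2.5]
gripper_width: 0.0149
```

```bash
python3 k.py
```

```text
pos [0.4859 0.3324 0.0528] tool x [1.    0.008 0.001] z [-0.008  1.     0.015] shift [18.3  2.2 87.9] rot [-0.89  0.44  0.08]
[-1.9  1.   2.5] 0.014856019794665005
r 0.0826 ang 0.41
0.57 dx 6.2 dz -11.6
0.73 dx 7.9 dz -10.4
0.89 dx 9.5 dz -9.0
1.05 dx 10.8 dz -7.4
1.21 dx 11.9 dz -5.6
1.37 dx 12.6 dz -3.6
1.53 dx 13.0 dz -1.6
1.6 dx 5.8 dz -0.0
```

>>> send_rows(increments=[{"dx": 6, "dy": 0, "dz": -11.5, "rx": -0.5, "ry": 0, "rz": 0, "jaw": -1}, {"dx": 8, "dy": 0, "dz": -10.5, "rx": 0, "ry": 0, "rz": 0, "jaw": -1}, {"dx": 9.5, "dy": 0, "dz": -9, "rx": 0, "ry": 0, "rz": 0, "jaw": -1}, {"dx": 11, "dy": 0, "dz": -7.5, "rx": 0, "ry": 0, "rz": 0, "jaw": -1}])

```text
time: 19.85
ee_pos: [0.5272, 0.2906, 0.0531]
tool_rot: [0.711, -0.704, -0.004, -0.001]
contact_force: [1.2, 6.0, -3.8]
gripper_width: 0.0147
```

```bash
python3 k.py
```

```text
pos [0.5272 0.2906 0.0531] tool x [1.    0.005 0.007] z [-0.005  1.     0.01 ] shift [-23.1   2.3 130. ] rot [-0.57  0.27  0.42]
[ 1.2  6.  -3.8] 0.01472528610344593
r 0.0823 ang 1.138
1.3 dx 12.3 dz -4.5
1.46 dx 12.9 dz -2.5
1.6 dx 11.6 dz -0.5
1.6 dx 0.0 dz 0.0
1.6 dx 0.0 dz 0.0
1.6 dx 0.0 dz 0.0
1.6 dx 0.0 dz 0.0
1.6 dx 0.0 dz 0.0
```

>>> send_rows(increments=[{"dx": 12, "dy": -1, "dz": -3, "rx": 0, "ry": 0, "rz": 0, "jaw": -1}, {"dx": 12, "dy": -1, "dz": -2, "rx": 0, "ry": 0, "rz": 0, "jaw": -1}, {"dx": 8, "dy": 0, "dz": 0, "rx": 0, "ry": 0, "rz": 0, "jaw": -1}])

```text
time: 20.15
ee_pos: [0.5594, 0.2846, 0.053]
tool_rot: [0.711, -0.703, -0.0, 0.001]
contact_force: [-10.3, 2.0, 6.5]
gripper_width: 0.0147
```

```bash
python3 k.py
```

```text
pos [0.5594 0.2846 0.053 ] tool x [ 1.     0.002 -0.001] z [-0.002  1.     0.012] shift [-55.6   2.8 135.9] rot [-0.7   0.09 -0.06]
[-10.3   2.    6.5] 0.014698888302877909
r 0.0807 ang 1.542
1.6 dx 4.8 dz 0.0
1.6 dx 0.0 dz 0.0
1.6 dx 0.0 dz 0.0
1.6 dx 0.0 dz 0.0
1.6 dx 0.0 dz 0.0
1.6 dx 0.0 dz 0.0
1.6 dx 0.0 dz 0.0
1.6 dx 0.0 dz 0.0
```

Force rose to 10 N at 1.54 rad, which is the stop. I'll hold, release and rise.

>>> send_rows(increments=[{"dx": 2, "dy": 0, "dz": 0, "rx": 0, "ry": 0, "rz": 0, "jaw": -1}, {"dx": 0, "dy": 0, "dz": 0, "rx": 0, "ry": 0, "rz": 0, "jaw": -1}, {"dx": 0, "dy": 0, "dz": 0, "rx": 0, "ry": 0, "rz": 0, "jaw": -0.3}, {"dx": 0, "dy": 0, "dz": 0, "rx": 0, "ry": 0, "rz": 0, "jaw": -0.3}, {"dx": 0, "dy": 0, "dz": 0, "rx": 0, "ry": 0, "rz": 0, "jaw": -0.3}, {"dx": 0, "dy": -15, "dz": 0, "rx": 0, "ry": 0, "rz": 0, "jaw": -0.3}, {"dx": 0, "dy": -40, "dz": 0, "rx": 0, "ry": 0, "rz": 0, "jaw": -0.3}, {"dx": 0, "dy": -40, "dz": 0, "rx": 0, "ry": 0, "rz": 0, "jaw": -0.3}, {"dx": -40, "dy": -20, "dz": 0, "rx": 0, "ry": 0, "rz": 0, "jaw": -0.3}, {"dx": -40, "dy": 0, "dz": -30, "rx": 0, "ry": 0, "rz": 0, "jaw": -0.3}, {"dx": -20, "dy": 0, "dz": -40, "rx": 0, "ry": 0, "rz": 0, "jaw": -0.3}, {"dx": 0, "dy": 0, "dz": 0, "rx": 0, "ry": 0, "rz": 0, "jaw": -0.3}])

```text
time: 21.35
ee_pos: [0.4636, 0.206, 0.1764]
tool_rot: [0.708, -0.706, 0.002, -0.003]
contact_force: [0.9, -0.9, -0.5]
gripper_width: 0.0326
```

```bash
python3 -c "
from h import *
s=bot.state();print(s['ee_pos'],s['contact_force'],s['gripper_width'])
save('top','t20.png');rack('t20.png');save('scene','s20.png');rack('s20.png')
a=cv2.imread('pics/s20.png')[90:260,100:320]; cv2.imwrite('pics/s20c.png',cv2.resize(a,None,fx=3.5,fy=3.5))
for n in ('t20.png','s20.png'):
  W=cloud(load(n)).reshape(-1,3);W=W[np.isfinite(W[:,0])]
  k=W[(W[:,2]>.04)&(W[:,2]<.056)&(W[:,0]>.52)&(W[:,0]<.585)&(W[:,1]>.22)&(W[:,1]<.36)];print('knob',len(k),k.mean(0),k.min(0),k.max(0))
  c=W[(W[:,2]>.035)&(W[:,2]<.05)&(W[:,0]>.3)&(W[:,0]<.43)&(W[:,1]>-.22)&(W[:,1]<.0)];print('case',np.round(cv2.minAreaRect(c[:,:2].astype(np.float32))[0],4))
"
```

```text
[0.4636025  0.20597834 0.17637576] [ 0.91625657 -0.86890346 -0.50748928] 0.03255122959494832
rack? [191. 182.] 1093 [0.6192 0.2516] [0.1613 0.0931] 89.0
rack? [294. 192.] 372 [ 0.5918 -0.0356] [0.0269 0.1472] 2.66
lid [167. 179.] 172 [0.6184 0.3037] 0.0755
lid [206. 180.] 166 [0.6172 0.1998] 0.0758
rack? [237. 161.] 665 [0.611  0.2508] [0.1006 0.1742] 10.12
rack? [309. 221.] 530 [ 0.6199 -0.0608] [0.1022 0.1896] 37.97
lid [227. 137.] 97 [0.6193 0.2979] 0.0735
lid [248. 155.] 128 [0.6182 0.2002] 0.0735
knob 20 [0.57310758 0.26810173 0.04379086] [0.56099498 0.2234413  0.04009906] [0.58407773 0.29365155 0.05297792]
case [ 0.3677 -0.113 ]
knob 29 [0.56138008 0.28252729 0.04644522] [0.5548053  0.27669523 0.04035453] [0.56897922 0.28990793 0.04987328]
case [ 0.3683 -0.1132]
```

View pics/s20c.png

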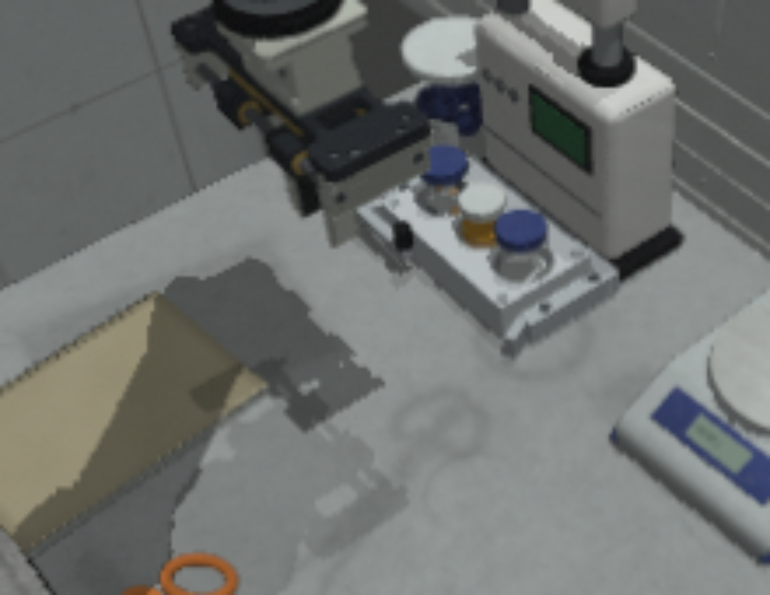

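View pics/t20.png

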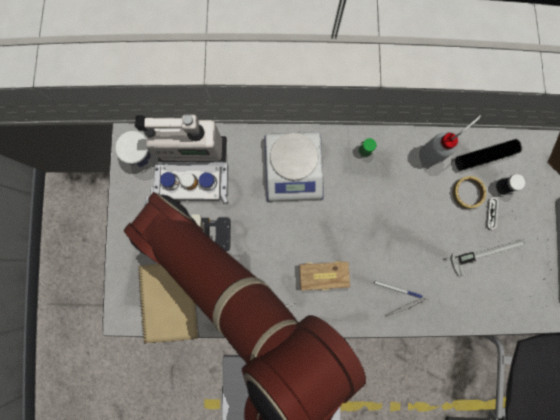

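The knob is at (0.561, 0.2825), which puts the keeper at about 1.567 rad. The rack is home, the jars are upright, the case hasn't moved and the arm is clear. Handing in.

```bash
python3 -c "
from station import bot
print(bot.sign_off())"
```

```text
the job is handed in; nothing more can be done
None
```

The rack is home in the sampler bay and the keeper is shut behind it. I handed the job in at about 21.5 s of the 72 s allowed; the hand-in gave no verdict.

**How it was done:** I pushed the rack flat along the bench with two fingertips. It went toward the robot, then left between the balance and the weight case, then into the bay until it met the back stop at about 10 N. I then gripped the keeper knob, swung it round to its stop, let go and backed the arm off.

**Last checks:**

| Item | Measured | Expected |
|---|---|---|
| Rack centre | about (0.618, 0.252) from the lids | home at about (0.618, 0.252) |
| Rack angle to the sampler | about 0.01–0.02 rad | below 0.08 rad |
| Jars | all three upright in their wells | upright |
| Keeper angle | about 1.57 rad, from the knob at (0.561, 0.2825) | above 1.45 rad |
| Weight case | within 1 mm of its start | moved less than 10 mm |

- **Balance:** the rack passed with over 30 mm to spare, and no contact showed in any picture. I couldn't measure the contact force on it directly.
- **Readings that disagreed:** the top camera's knob reading was muddled with rack points, so I used the scene camera's. In the final scene picture, the rack outline merged with the keeper and read 10° off. The top view and the lids showed the rack square, so I went with those.

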